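Refill the counter's one-at-a-time glue dispenser

ROBOT

A 6-joint arm with a two-finger parallel gripper is mounted at the origin on a cart in front of the work surface, level with it; the furniture and walls round the work are solid. World frame = base frame: x ahead of the robot, y to its left, z up, the work surface at z = 0. Lengths are in m, angles in rad, forces in N, time in s.
With the tool pointing down it reaches from about 0.3 to 0.775 m from the base axis. Payload 14.6 kg.
Tool frame: the origin (TCP) lies at the very end of the fingers, on their centre line; the grasp point (between the pads) lies 19 mm behind it (ctrl.grasp_offset is the distance from the TCP to the grasp point, in m); z points along the fingers, y is the line along which they close (so a half turn about z gives the same grasp; the last joint's range is limited). The gripper opens to 94 mm and grips with 3 to 60 N. Pads are 16 mm wide; open, the fingers measure 119 mm over their backs; the gripper's body (75 mm by 177 mm) begins 78 mm behind the grasp point.
Start: joints at [1.141, 0.3, 1.521, -0, 1.321, -0.067], TCP at [0.195, 0.514, 0.205] pointing down, gripper open.
Joint ranges: [-3.03, 3.03], [-0.79, 2.21], [0.23, 2.52], [-1.04, 4.18], [0, 3.07], [-2.55, 2.55]. Speed limits (rad/s): [2.22, 2.22, 2.57, 3.14, 3.14, 3.14].

INTERFACE

Orientations are given as [roll, pitch, yaw] about the fixed x, y, z axes, in that order (R = Rz(yaw) Ry(pitch) Rx(roll)).
In Python, from station import ctrl gives the robot as it stands.
- The arm moves only by the tool step_arm, never from a script. Its argument "plan" is a list that holds one entry, the list of rows, each a list of 6 numbers: the shift along the tool's x, y, z in units of 30 mm (1.0 is 30 mm), then the turn, a rotation vector about the tool's x, y, z in units of 6 degrees (1.0 is 6 degrees). In form: [[[dx, dy, dz, wx, wy, wz], ...]]. A call has 1 to 8 rows; each row is the pose to reach, as a shift and turn from the pose commanded when the call began, along the tool's axes at that moment; what a row does not reach only later rows make up. A row lasts 1/12 s, in which the tool goes at most 41.7 mm and 7.16 degrees, less where a joint would pass 70% of its speed; a pose out of reach is approached as far as the arm can. A call with a gripper value outside its range is refused whole. "grip" is the opening, from 0 (shut) to 1 (fully open), set as the call begins (left out, the last holds). The fingers move at their own pace and stop on an object; "squeeze" is the grip in N (left out, the last holds). Time passes only in rows, so rows that repeat a pose let the fingers close. It gives the time, the measured TCP pose, the force, the opening and the grip force at its end, in the units of the state.
- ctrl.get_obs(): the state, without advancing time (a new reading comes with each control period).
- ctrl.camera(name): name is "scene" or "top" or "wrist"; returns the picture (400x640x3 uint8, red, green, blue); there is no depth.
- ctrl.camera_model(name): a dict with "intrinsics" (3x3 intrinsics, pixels), "R" (3x3) and "t" (3): a world point X has camera coordinates R X + t; the wrist camera has in their place "tool_from_camera" (4x4, takes a point from camera to tool coordinates, whose origin is the TCP and whose axes are the flange's). Camera axes: x right, y down, z forward; pixel columns grow to the right and rows downward; lengths in m; the calibration is good to about 2 mm. The wrist camera is an equidistant fisheye: a pixel r from the principal point sees the ray r / f radians off the axis. A picture is of the moment at which its call begins: read the wrist's pose just before it. camera_model takes no time and is no camera call.
- ctrl.hand_in(): hands the job in; it is judged then, once.
Trained networks look in the newest picture that a camera, given by its name, has taken for a name from the list of things; names that differ only in an ending like _2 or _b are one class to them, and where a whole thing is asked for, a point or a joint stands for the part that bears it (a point fixed in the world has none). Each returns a list of dicts, best first, with "confidence" (0 to 1); they miss things now and then, are a little off and sometimes report something else, mostly with a low value. They report only what shows in the picture. A call takes as long as a camera call. They do not tell look-alikes from the thing itself.
- ctrl.masks_of(query, camera): "pixels" (400x640 bool, what is visible of it) and "at" ([column, row] in pixels, amid what is visible of it).
- ctrl.place_of(query, camera): "at" ([column, row] in pixels: a listed point, or the origin of a listed thing).
The state is a dict: "time_s": time; "qpos": joint angles; "joint_vel": joint speeds; "tau": joint torques, N m; "ee_pos": TCP position; "eef_rot": TCP orientation; "force": force on the tool from outside, world axes, zero at the start; "moment": the same for the moment, N m; "grip_width": finger opening in m; "grip_force": force on a finger pad.
Only numpy, scipy, OpenCV 4.12 (cv2) and the standard library are available. Lean on these libraries where they do the work, as an engineer would, in place of code of your own. Each camera call takes 0.05 s, during which the arm holds its last target. There are 200 camera calls.

TASK

Refill the glue dispenser on the counter with all the glue bottles standing beside it: its drum was left part way round with the catch thrown back, so first turn the drum back to its start stop and drop the catch onto the ratchet wheel. Then put the bottles in through the port, upright and one to a tube, the first into the tube now at the port and each next one into the next tube, none skipped, turning the knob on by one click in between. When all are in, throw the catch back, turn the drum back to its start stop so that the first bottle is at the port, and drop the catch in again; leave the other goods on the counter where they are.

Things in the scene. Friction and masses are not known exactly. Their poses are not given: they have to be found in the camera images.
- dispenser: Counter dispenser, fixed: square grey base 200 x 200 mm, four posts, clear flat top (upper face 104 mm above the counter) over a drum of eight clear tubes. Origin: centre of the base's underside, on the drum's axis. z up; -x points from the axis to the port. Turned by up to 0.3 rad.
- port (a point): Centre of the only opening in the clear top, at the top's upper face: round, 39 mm, flat steel collar 45 mm across, 70 mm from the drum's axis. A bottle let go in it drops into the tube below if that tube is in line within about 3 mm. The ratchet wheel (radius 42 mm about the axis, teeth up to 118 mm above the counter) begins 8 mm inside the hole's edge.
- drum (a joint): Turn of the drum with its knob, rad. 0: against the start stop, tube 1 under the port. It grows when the knob is turned clockwise seen from above; one click (one tube) is 0.785, so tube k is under the port at 0.785 (k - 1); it ends at 5.50. It turns with about 0.06 N m and stays where it is left.
- knob (a point): Centre of the black round fluted knob on the drum's axis, 39 to 43 mm across, from 170 to 197 mm above the counter (this point is 184 mm above it); free to grip all round from above. A white line on its top points to tube 1.
- pawl (a joint): Catch on the ratchet wheel, rad. 0: down on the wheel; 0.90: thrown back. It tips over centre at about 0.55; its weight (a push of 1 N moves it) holds it on either side. Down, it lets the drum turn forward (rising to 0.16 on each tooth, then falling) but back only to about 0.02 below the last whole number of clicks (0.785, 1.571, ..). Thrown back, the drum turns freely both ways.
- catch_ball (a point): Centre of the 15 mm black ball on the catch's finger post, 28 mm from its level pivot pin (at x 46, z 121 mm in the dispenser's frame). Catch down, the ball is at (35, -59, 147) mm, thrown back at (59, -59, 146). Pushed to +x it throws the catch back, to -x it drops it in; both sides are free. They stay below 157 mm; the catch's arm (y -41 to -30, -x of the pin) rises to 161 mm.
- pocket1 (a point): Centre of the floor of tube 1, 12 mm above the counter, 70 mm from the drum's axis; it turns with the drum. The tube is clear, 34 mm wide inside, 85 mm deep (its mouth 97 mm above the counter, 3 mm under the clear top). The tube that the pointer line on the knob shows.
- pocket2 (a point): Centre of the floor of tube 2, 12 mm above the counter, 70 mm from the drum's axis; it turns with the drum. The tube is clear, 34 mm wide inside, 85 mm deep (its mouth 97 mm above the counter, 3 mm under the clear top). Counted on, it comes to the port after 1 click from the start stop.
- pocket3 (a point): Centre of the floor of tube 3, 12 mm above the counter, 70 mm from the drum's axis; it turns with the drum. The tube is clear, 34 mm wide inside, 85 mm deep (its mouth 97 mm above the counter, 3 mm under the clear top). Counted on, it comes to the port after 2 clicks from the start stop.
- pocket4 (a point): Centre of the floor of tube 4, 12 mm above the counter, 70 mm from the drum's axis; it turns with the drum. The tube is clear, 34 mm wide inside, 85 mm deep (its mouth 97 mm above the counter, 3 mm under the clear top). Counted on, it comes to the port after 3 clicks from the start stop.
- pocket5 (a point): Centre of the floor of tube 5, 12 mm above the counter, 70 mm from the drum's axis; it turns with the drum. The tube is clear, 34 mm wide inside, 85 mm deep (its mouth 97 mm above the counter, 3 mm under the clear top). Counted on, it comes to the port after 4 clicks from the start stop.
- bottle1: Small white super glue bottle with a long pointed cap, standing upright: 28 mm round, 84 mm tall, 30 g, heavy at the bottom. The body is straight up to about 45 mm, then it narrows. Origin: centre of its underside, z up. Three to five of the five are there.
- bottle2: Small white super glue bottle with a long pointed cap, standing upright: 28 mm round, 84 mm tall, 30 g, heavy at the bottom. The body is straight up to about 45 mm, then it narrows. Origin: centre of its underside, z up. Three to five of the five are there.
- bottle3: Small white super glue bottle with a long pointed cap, standing upright: 28 mm round, 84 mm tall, 30 g, heavy at the bottom. The body is straight up to about 45 mm, then it narrows. Origin: centre of its underside, z up. Three to five of the five are there.
- bottle4: Small white super glue bottle with a long pointed cap, standing upright: 28 mm round, 84 mm tall, 30 g, heavy at the bottom. The body is straight up to about 45 mm, then it narrows. Origin: centre of its underside, z up. Three to five of the five are there.
- bottle5: Small white super glue bottle with a long pointed cap, standing upright: 28 mm round, 84 mm tall, 30 g, heavy at the bottom. The body is straight up to about 45 mm, then it narrows. Origin: centre of its underside, z up. Three to five of the five are there.
- kraft_box: Small closed kraft cardboard box, 88 x 52 x 62 mm, a bystander behind the bottles. Origin: centre of its underside.
- tape_measure: Yellow tape measure lying flat, 76 x 74 x 34 mm, a bystander left of the dispenser. Origin: centre of its underside.
- door_stop: Round floor door stop, 68 mm across, 39 mm high, a bystander left of and behind the dispenser. Origin: centre of its underside.
There are look-alikes about, which are no part of the job. What is shaped like the bottle1 but red is not meant.

How it is judged:
By the outcome, as a careful person would: the job done as asked, in the order asked, and still so for the second after the job is handed in, with the robot touching nothing.
Of bottle1, bottle2, bottle3, bottle4, bottle5 only 3 to 5 are there at a start; the rules pass over those that are not, and their reading is None.
At some moment in a run one of bottle1, bottle2, bottle3, bottle4, bottle5 may be knocked a few centimetres aside while the robot is not near it.
It also fails if it takes over 210 s, if anything falls off the work surface, if the arm or the gripper's body presses on something with over 40 N, if the wrist force passes 120 N, or if a joint passes its speed limit or range.

## Working session

There is one attempt and no reset: what is moved stays moved. The work goes in short steps, Python scripts to look and compute and a tool call to move; the robot and the scene stay as the last step left them, time stands still between calls to the robot, and variables do not carry over. Pictures are saved under pics/ and viewed, at most 14 in all, crops included, and the job is handed in when it is done.

Besides the shell and the picture viewer there is one more tool, called after "Emit:" by a JSON object that holds its "fn" and its "kwargs", one argument or row to a line. step_arm: Moves the arm, as the interface text tells. Its arguments: {"type":"object","properties":{"plan":{"type":"array","items":{"type":"array","items":{"type":"array","items":{"type":"number"}}}},"grip":{"type":"number"},"squeeze":{"type":"number"}},"required":["plan"]}

```bash
ls; mkdir -p pics; python3 - <<'E'
from station import ctrl
import cv2,numpy as np
print(ctrl.get_obs())
for c in ["scene","top","wrist"]:
    im=ctrl.camera(c); cv2.imwrite(f"pics/{c}0.png",im[:,:,::-1]); print(c,ctrl.camera_model(c))
    for q in ["dispenser","port","knob","catch_ball","bottle1","pocket1"]:
        print(c,q,[(np.round(d["at"],1).tolist(),round(d["confidence"],2)) for d in ctrl.place_of(q,c)])
E
```

```text
pics
{'time_s': 0.0, 'qpos': array([ 1.14141426e+00,  3.00482923e-01,  1.52156578e+00, -7.97604854e-06,
        1.32068654e+00, -6.65868959e-02]), 'joint_vel': array([-0.00041858, -0.00116702,  0.00029656,  0.00047016, -0.00094982,
        0.00119751]), 'tau': array([ 8.68230163e-04, -5.31795430e+01, -3.52741170e+01,  7.08779809e-02,
        2.43610900e-02, -6.57323335e-05]), 'ee_pos': array([0.19508109, 0.51396951, 0.20488631]), 'eef_rot': array([-3.14045208e+00, -6.83170163e-05,  2.77879942e+00]), 'force': array([ 0.57878166, -0.5981039 , -0.22212422]), 'moment': array([ 0.03179988, -0.03106836, -0.0309649 ]), 'grip_force': 0.0, 'grip_width': 0.09404640132643818}
scene {'intrinsics': array([[383.13464312,   0.        , 315.88252481],
       [  0.        , 383.13464312, 202.20921091],
       [  0.        ,   0.        ,   1.        ]]), 'R': array([[ 0.92341805, -0.38358061,  0.01284648],
       [-0.21095392, -0.53523629, -0.81793677],
       [ 0.32062058,  0.75258756, -0.57516468]]), 't': array([-0.50844753,  0.16971975,  1.0091596 ])}
scene dispenser [([336.9, 234.3], 0.8)]
scene 
[... 1118 characters left out ...]
, 198.9], 0.74), ([335.1, 202.3], 0.67)]
wrist {'intrinsics': array([[309.70691629,   0.        , 314.6656576 ],
       [  0.        , 309.70691629, 204.55839162],
       [  0.        ,   0.        ,   1.        ]]), 'tool_from_camera': array([[-8.10730424e-04, -9.66019631e-01, -2.58467435e-01,
         7.49832582e-02],
       [ 9.99999659e-01, -8.24307974e-04, -5.58386100e-05,
         1.01968400e-03],
       [-1.59115574e-04, -2.58467392e-01,  9.66019970e-01,
        -1.80590553e-01],
       [ 0.00000000e+00,  0.00000000e+00,  0.00000000e+00,
         1.00000000e+00]])}
wrist dispenser []
wrist port []
wrist knob []
wrist catch_ball []
wrist bottle1 [([46.1, 387.0], 0.55)]
wrist pocket1 []
```

```bash
python3 - <<'E'
import cv2
a=cv2.imread("pics/top0.png")[110:290,240:480]; cv2.imwrite("pics/topc.png",cv2.resize(a,None,fx=3.3,fy=3.3,interpolation=cv2.INTER_CUBIC))
E
```

```text
(no output)
```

View pics/topc.png

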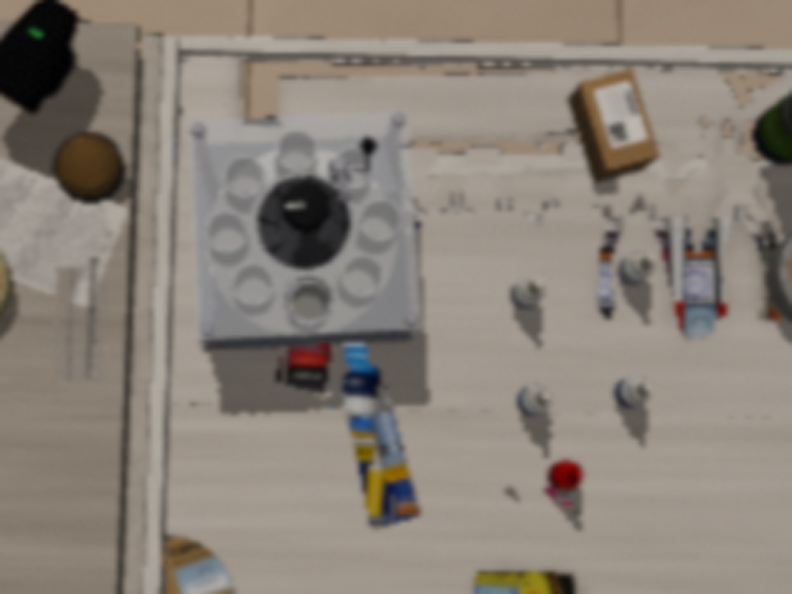

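View pics/scene0.png

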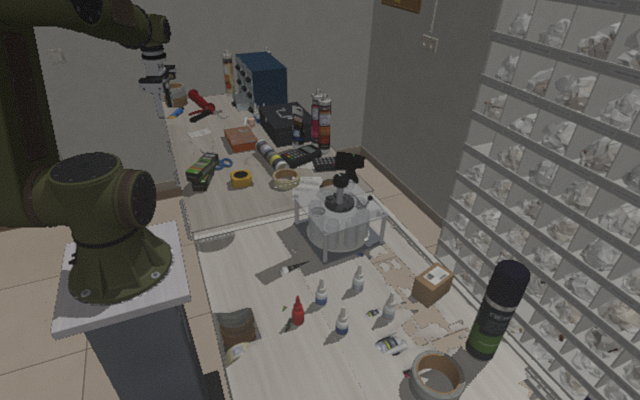

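```bash
cat > h.py <<'E'
from station import ctrl
import cv2, numpy as np
from scipy.spatial.transform import Rotation as Rn
def ray(cam,uv,obs=None):
    m=ctrl.camera_model(cam);K=m["intrinsics"]
    if cam=="wrist":
        o=obs or ctrl.get_obs(); a=(np.array(uv)-K[:2,2])/K[0,0]; th=np.linalg.norm(a)
        d=np.r_[a/th*np.sin(th),np.cos(th)] if th>0 else np.array([0,0,1.])
        T=m["tool_from_camera"];W=Rn.from_euler("xyz",o["eef_rot"]).as_matrix()
        return W@T[:3,3]+o["ee_pos"],W@T[:3,:3]@d
    d=np.linalg.inv(K)@np.r_[uv,1]
    return -m["R"].T@m["t"],m["R"].T@d
def onz(cam,uv,z,obs=None):
    c,d=ray(cam,uv,obs); return c+d*(z-c[2])/d[2]
def proj(cam,X,o=None):
    m=ctrl.camera_model(cam);K=m["intrinsics"]
    if cam=="wrist":
        o=o or ctrl.get_obs();T=m["tool_from_camera"];W=Rn.from_euler("xyz",o["eef_rot"]).as_matrix()
        p=T[:3,:3].T@(W.T@(np.array(X)-o["ee_pos"])-T[:3,3]);r=np.hypot(p[0],p[1]);th=np.arctan2(r,p[2])
        return K[:2,2]+K[0,0]*th*p[:2]/r
    p=m["R"]@np.array(X)+m["t"];return K[:2,:2]@(p[:2]/p[2])+K[:2,2]
def delta(p,yaw,p0=None,y0=None):
    """units of the move to TCP p, tool down with yaw; from current (or p0,y0)"""
    o=ctrl.get_obs(); 
    R0=Rn.from_euler("xyz",o["eef_rot"] if y0 is None else [np.pi,0,y0]); p0=o["ee_pos"] if p0 is None else p0
    s=R0.inv().apply(np.array(p)-p0)/.03; w=(R0.inv()*Rn.from_euler("xyz",[np.pi,0,yaw])).as_rotvec()/np.radians(6)
    return np.round(np.r_[s,w],3).tolist()
E
python3 - <<'E'
from h import *
def tri(a,b):
    (c1,d1),(c2,d2)=ray("top",a),ray("scene",b)
    s=np.linalg.lstsq(np.c_[d1,-d2],c2-c1,rcond=None)[0]; A,B=c1+s[0]*d1,c2+s[1]*d2
    return np.round((A+B)/2,4),np.round(np.linalg.norm(A-B),4)
print("port",onz("top",[334.8,198.1],.104),onz("scene",[319.2,207.7],.104))
print("knob",onz("top",[335.8,171.5],.184),onz("scene",[340,177.6],.184))
print("disp",onz("top",[330.4,185.2],0),onz("scene",[336.9,234.3],0))
print("ball",onz("top",[351.6,152.7],.146))
for b in [[426.6,193.4],[399.3,199.7],[431.8,227],[410.7,254.6]]: print("b",b,onz("top",b,0))
for b in [[358.8,286.1],[317.9,303.1],[297.5,321.2],[338.7,331.5],[386.6,313.4]]: print("s",b,onz("scene",b,0))
for d in ctrl.masks_of("bottle1","top"): print(d["at"],d["confidence"],d["pixels"].sum())
E
```

```text
port [ 0.52165902 -0.09539132  0.104     ] [ 0.52677447 -0.07782935  0.104     ]
knob [ 0.58629646 -0.09452411  0.184     ] [ 0.58906293 -0.07166349  0.184     ]
disp [ 0.57643512 -0.08355204  0.        ] [ 0.58090756 -0.08850622  0.        ]
ball [ 0.64999154 -0.14042867  0.146     ]
b [426.6, 193.4] [ 0.55713275 -0.38970184  0.        ]
b [399.3, 199.7] [ 0.53493975 -0.30294731  0.        ]
b [431.8, 227] [ 0.45076084 -0.40497685  0.        ]
b [410.7, 254.6] [ 0.36320176 -0.33821621  0.        ]
s [358.8, 286.1] [ 0.54605373 -0.29252148  0.        ]
s [317.9, 303.1] [ 0.42959449 -0.3039438   0.        ]
s [297.5, 321.2] [ 0.36612899 -0.33472179  0.        ]
s [338.7, 331.5] [ 0.44156734 -0.39502263  0.        ]
s [386.6, 313.4] [ 0.56682424 -0.3920504   0.        ]
[431.8, 191.5] 0.46 65
[400.3, 198.2] 0.46 47
```

```bash
python3 - <<'E'
from h import *
print(delta([.49,-.085,.30],np.pi))
E
```

```text
[-16.276, -15.185, -3.151, -0.0, 0.0, -3.465]
```

Emit:
{"fn": "step_arm", "kwargs": {
  "plan": [
    [[-0.8,-0.75,-0.4,0,0,0],[-1.8,-1.7,-0.8,0,0,0],[-2.8,-2.6,-1.2,0,0,0],[-3.7,-3.4,-1.5,0,0,0],[-4.6,-4.2,-1.8,0,0,0],[-5.4,-5,-2.1,0,0,0],[-5.4,-5,-2.1,0,0,0],[-5.4,-5,-2.1,0,0,0]]
  ]
}}

```text
time_s: 1.77
ee_pos: [0.2941, 0.3157, 0.2691]
eef_rot: [3.14, 0.001, 2.776]
force: [0.1, 0.3, -0.5]
grip_width: 0.0942
grip_force: 0.0
```

Emit:
{"fn": "step_arm", "kwargs": {
  "plan": [
    [[-0.8,-0.75,-0.1,0,0,0],[-1.8,-1.7,-0.3,0,0,0],[-2.8,-2.6,-0.5,0,0,0],[-3.7,-3.4,-0.6,0,0,0],[-4.6,-4.2,-0.8,0,0,0],[-5.4,-5,-1,0,0,0],[-5.4,-5,-1,0,0,0],[-5.4,-5,-1,0,0,0]]
  ]
}}

```text
time_s: 2.43
ee_pos: [0.3921, 0.1186, 0.2981]
eef_rot: [-3.142, -0.0, 2.777]
force: [-0.6, -0.1, 0.5]
grip_width: 0.0939
grip_force: 0.0
```

Emit:
{"fn": "step_arm", "kwargs": {
  "plan": [
    [[-0.8,-0.75,0,0,0,-0.5],[-1.8,-1.7,0,0,0,-1],[-2.8,-2.6,0,0,0,-1.5],[-3.7,-3.4,0,0,0,-2],[-4.6,-4.3,0,0,0,-2.5],[-5.4,-5.1,0,0,0,-3],[-5.45,-5.15,0,0,0,-3.45],[-5.45,-5.15,0,0,0,-3.45]]
  ]
}}

```text
time_s: 3.1
ee_pos: [0.4903, -0.0831, 0.2973]
eef_rot: [3.141, -0.002, -3.141]
force: [-0.8, 0.8, 0.5]
grip_width: 0.0941
grip_force: 0.0
```

```bash
python3 - <<'E'
from h import *
o=ctrl.get_obs(); print(o["time_s"],o["ee_pos"],o["eef_rot"],o["qpos"])
im=ctrl.camera("wrist"); cv2.imwrite("pics/w1.png",im[:,:,::-1])
for q,z in [("dispenser",0),("port",.104),("knob",.184),("catch_ball",.146),("pocket1",.012),("bottle1",0)]:
    print(q,[(np.round(d["at"],1).tolist(),round(d["confidence"],2),np.round(onz("wrist",d["at"],z,o)[:2],4).tolist()) for d in ctrl.place_of(q,"wrist")])
E
```

```text
3.1 [ 0.49026044 -0.0831361   0.29725474] [ 3.14086872e+00 -1.91747541e-03 -3.14100771e+00] [-2.41779877e-01  1.25867723e-01  1.51956523e+00  2.43219747e-04
  1.49819487e+00 -1.81317835e+00]
dispenser [([314.4, 229.7], 0.87, [0.5855, -0.0824]), ([524.1, 122.4], 0.28, [0.3901, 0.2949])]
port [([310.6, 202.8], 0.82, [0.513, -0.0871]), ([313.9, 285.8], 0.51, [0.631, -0.0832])]
knob [([314.7, 286.5], 0.67, [0.5859, -0.0821]), ([311.3, 231.0], 0.62, [0.5216, -0.0855])]
catch_ball [([270.5, 307.7], 0.54, [0.6406, -0.1386])]
pocket1 [([311.1, 190.8], 0.67, [0.5178, -0.0875])]
bottle1 [([177.6, 139.4], 0.84, [0.4324, -0.3065]), ([163.9, 102.4], 0.84, [0.3688, -0.3302]), ([140.4, 215.2], 0.79, [0.5627, -0.3971]), ([133.1, 150.0], 0.77, [0.4447, -0.3974]), ([184.5, 203.3], 0.76, [0.5406, -0.3027])]
```

View pics/w1.png

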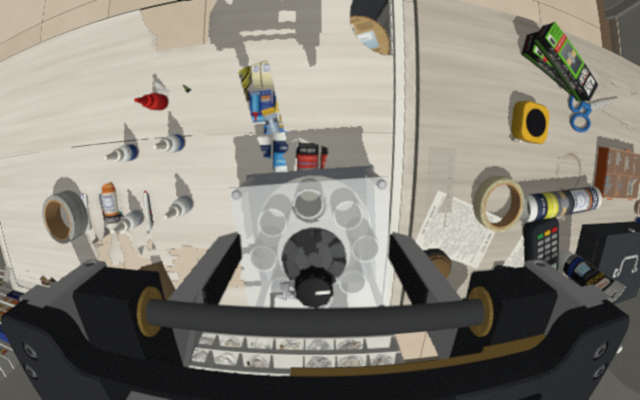

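Emit:
{"fn": "step_arm", "kwargs": {
  "plan": [
    [[-0.8,0,0.2,0,0,1.1],[-1.6,0,0.5,0,0,2.2],[-2.4,0.02,0.9,0,0,3.3],[-3.19,0.04,1.3,0,0,4.4],[-3.19,0.04,1.9,0,0,5.5],[-3.19,0.04,1.9,0,0,6.6],[-3.19,0.04,1.9,0,0,7.7],[-3.19,0.04,1.9,0,0,8.8]]
  ]
}}

```text
time_s: 4.12
ee_pos: [0.5853, -0.0821, 0.2411]
eef_rot: [-3.141, -0.0, 2.213]
force: [-0.7, -0.4, -0.1]
grip_width: 0.0939
grip_force: 0.0
```

Emit:
{"fn": "step_arm", "kwargs": {
  "plan": [
    [[0,0,0.2,0,0,1.1],[0,0,0.6,0,0,2],[0,0,1,0,0,2],[0,0,1.5,0,0,2],[0,0,2,0,0,2],[0,0,2.2,0,0,2],[0,0,2.2,0,0,2],[0,0,2.2,0,0,2]]
  ]
}}

```text
time_s: 4.78
ee_pos: [0.5854, -0.0825, 0.1758]
eef_rot: [-3.142, 0.0, 2.011]
force: [0.5, 0.3, -0.6]
grip_width: 0.094
grip_force: 0.0
```

```bash
python3 - <<'E'
from h import *
o=ctrl.get_obs(); print(o["time_s"],o["ee_pos"],o["eef_rot"],o["qpos"])
im=ctrl.camera("wrist"); cv2.imwrite("pics/w2.png",im[:,:,::-1])
for q,z in [("dispenser",0),("port",.104),("knob",.184),("catch_ball",.146),("pocket1",.012)]:
    print(q,[(np.round(d["at"],1).tolist(),round(d["confidence"],2),np.round(onz("wrist",d["at"],z,o)[:2],4).tolist()) for d in ctrl.place_of(q,"wrist")])
E
```

```text
4.7833 [ 0.58542517 -0.08253053  0.17575188] [-3.14158921e+00  2.11986453e-06  2.01065443e+00] [-2.01996846e-01  4.15636056e-01  1.43496991e+00 -3.91406078e-06
  1.29098818e+00 -6.41853869e-01]
dispenser [([311.4, 188.4], 0.59, [0.5826, -0.0838])]
port [([237.4, 187.1], 0.66, [0.5167, -0.0888]), ([218.0, 358.6], 0.29, [0.5604, -0.2834])]
knob [([313.0, 257.3], 0.85, [0.5867, -0.086])]
catch_ball [([351.8, 313.3], 0.63, [0.6444, -0.135])]
pocket1 [([255.9, 171.5], 0.98, [0.5161, -0.0902])]
```

View pics/w2.png

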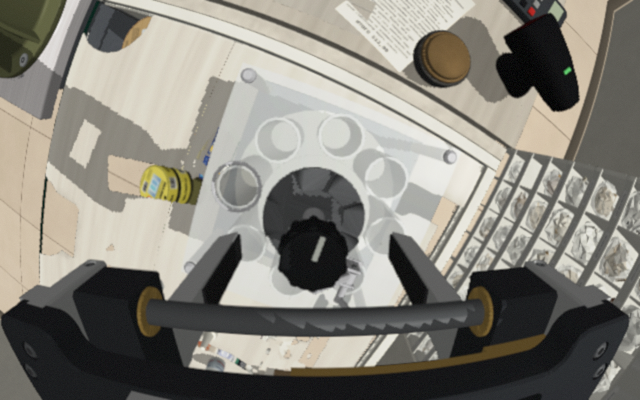

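Emit:
{"fn": "step_arm", "kwargs": {
  "plan": [
    [[0,0,0.1,0,0,0],[0,0,0.1,0,0,0],[0,0,0.1,0,0,0],[0,0,0.1,0,0,0],[0,0,0.1,0,0,0],[0,0,0.1,0,0,0]]
  ],
  "grip": 0,
  "squeeze": 12
}}

```text
time_s: 5.58
ee_pos: [0.5854, -0.0827, 0.1725]
eef_rot: [3.142, 0.0, 2.009]
force: [0.5, -0.7, -0.2]
grip_width: 0.0575
grip_force: 0.0
```

Emit:
{"fn": "step_arm", "kwargs": {
  "plan": [
    [[0,0,0,0,0,-0.5],[0,0,0,0,0,-1.5],[0,0,0,0,0,-2.5],[0,0,0,0,0,-3.5],[0,0,0,0,0,-4.5],[0,0,0,0,0,-5.5],[0,0,0,0,0,-6.5],[0,0,0,0,0,-7.5]]
  ]
}}

```text
time_s: 6.25
ee_pos: [0.5837, -0.0838, 0.1724]
eef_rot: [-3.139, -0.004, 2.799]
force: [-15.3, -7.2, 5.0]
grip_width: 0.0386
grip_force: 12.0
```

```bash
python3 - <<'E'
from h import *
o=ctrl.get_obs(); print(o["time_s"],o["ee_pos"],o["eef_rot"],o["force"],o["moment"],o["grip_width"],o["grip_force"])
E
```

```text
6.25 [ 0.58371411 -0.0837979   0.17235873] [-3.13861571 -0.00356439  2.79903269] [-15.2514889   -7.18773231   4.98903909] [-1.56224277  2.76291169 -0.11967428] 0.03861565220410485 11.998127326369286
```

```bash
python3 - <<'E'
from h import *
o=ctrl.get_obs()
im=ctrl.camera("wrist"); cv2.imwrite("pics/w3.png",im[:,:,::-1])
for q,z in [("dispenser",0),("port",.104),("knob",.184),("catch_ball",.146),("pocket1",.012)]:
    print(q,[(np.round(d["at"],1).tolist(),round(d["confidence"],2),np.round(onz("wrist",d["at"],z,o)[:2],4).tolist()) for d in ctrl.place_of(q,"wrist")])
c=im[120:340,160:440,::-1]; cv2.imwrite("pics/w3c.png",cv2.resize(c,None,fx=2.7,fy=2.7,interpolation=cv2.INTER_CUBIC))
E
```

```text
dispenser [([315.0, 191.1], 0.97, [0.5865, -0.0838]), ([150.0, 213.1], 0.69, [0.5397, -0.298])]
port [([278.2, 139.3], 0.85, [0.515, -0.0895])]
knob [([314.0, 257.0], 0.6, [0.5865, -0.0841])]
catch_ball []
pocket1 [([261.0, 160.1], 0.92, [0.5302, -0.1277]), ([302.5, 131.6], 0.8, [0.5166, -0.0733])]
```

View pics/w3c.png

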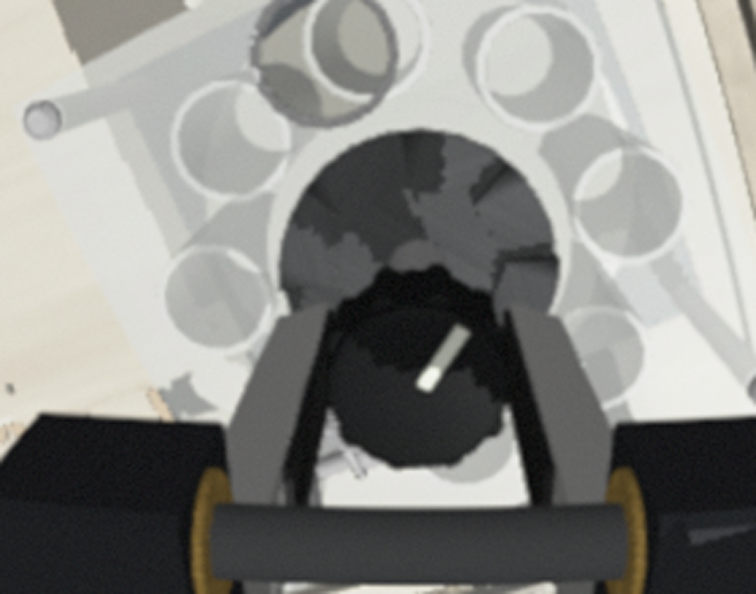

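Emit:
{"fn": "step_arm", "kwargs": {
  "plan": [
    [[0.04,-0.06,0,0,0,-1],[0.04,-0.06,0,0,0,-2],[0.04,-0.06,0,0,0,-3],[0.04,-0.06,0,0,0,-4],[0.04,-0.06,0,0,0,-5],[0.04,-0.06,0,0,0,-6],[0.04,-0.06,0,0,0,-7],[0.04,-0.06,0,0,0,-7.5]]
  ]
}}

```text
time_s: 7.22
ee_pos: [0.584, -0.0848, 0.1725]
eef_rot: [-3.14, 0.0, -2.698]
force: [3.7, -5.5, -1.8]
grip_width: 0.0384
grip_force: 12.0
```

```bash
python3 - <<'E'
from h import *
o=ctrl.get_obs(); print(o["time_s"],o["ee_pos"],o["eef_rot"],o["force"],o["moment"],o["grip_width"],o["grip_force"])
E
```

```text
7.2167 [ 0.58400497 -0.08475147  0.17248116] [-3.13987759e+00  4.55406623e-04 -2.69769796e+00] [ 3.68891744 -5.5090209  -1.75114494] [-0.95213304 -0.70806731 -0.07885544] 0.03844278106572038 11.998115926980972
```

Emit:
{"fn": "step_arm", "kwargs": {
  "plan": [
    [[0,-0.03,0,0,0,-0.8],[0,-0.03,0,0,0,-1.6],[0,-0.03,0,0,0,-2.2],[0,-0.03,0,0,0,-2.2]]
  ]
}}

```text
time_s: 7.55
ee_pos: [0.584, -0.0851, 0.1724]
eef_rot: [-3.141, -0.0, -2.47]
force: [-0.3, -1.8, -0.6]
grip_width: 0.0388
grip_force: 12.0
```

```bash
python3 - <<'E'
from h import *
o=ctrl.get_obs(); print(o["time_s"],o["ee_pos"],o["eef_rot"],o["force"],o["moment"],o["qpos"])
im=ctrl.camera("wrist"); cv2.imwrite("pics/w4.png",im[:,:,::-1])
for q,z in [("dispenser",0),("port",.104),("knob",.184),("catch_ball",.146),("pocket1",.012)]:
    print(q,[(np.round(d["at"],1).tolist(),round(d["confidence"],2),np.round(onz("wrist",d["at"],z,o)[:2],4).tolist()) for d in ctrl.place_of(q,"wrist")])
c=im[60:340,160:500,::-1]; cv2.imwrite("pics/w4c.png",cv2.resize(c,None,fx=2.1,fy=2.1,interpolation=cv2.INTER_CUBIC))
E
```

```text
7.55 [ 0.58395098 -0.08508393  0.1724093 ] [-3.14132790e+00 -3.55738197e-04 -2.47023032e+00] [-0.26019995 -1.81796398 -0.5826199 ] [-0.34743342  0.01209292  0.03726196] [-2.06543708e-01  4.16139689e-01  1.44225344e+00 -4.61781303e-04
  1.28322309e+00 -2.44857144e+00]
dispenser [([314.2, 192.0], 0.67, [0.588, -0.082])]
port [([363.4, 146.2], 0.68, [0.5151, -0.0889])]
knob [([316.1, 255.2], 0.9, [0.585, -0.0826])]
catch_ball [([207.4, 248.6], 0.66, [0.6465, -0.1385])]
pocket1 [([350.9, 142.6], 0.85, [0.517, -0.0868])]
```

View pics/w4c.png

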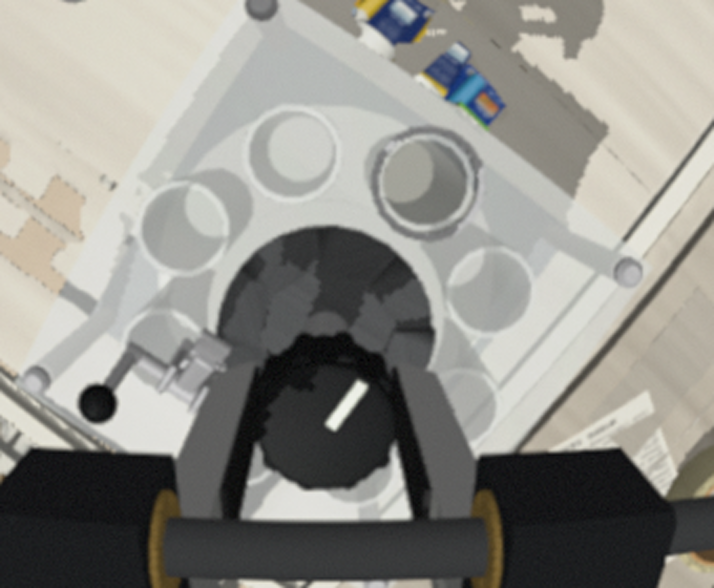

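Emit:
{"fn": "step_arm", "kwargs": {
  "plan": [
    [[0,0,0,0,0,0],[0,0,0,0,0,0],[0,0,0,0,0,0.2],[0,0,0,0,0,1.3],[0,0,0,0,0,2.4],[0,0,0,0,0,3.5],[0,0,0,0,0,4.6],[0,0,0,0,0,5.7]]
  ],
  "grip": 0.6
}}

```text
time_s: 8.52
ee_pos: [0.584, -0.0845, 0.1725]
eef_rot: [3.141, 0.0, -3.077]
force: [0.5, -0.2, 0.7]
grip_width: 0.0564
grip_force: 0.0
```

Emit:
{"fn": "step_arm", "kwargs": {
  "plan": [
    [[0,0,0,0,0,1],[0,0,0,0,0,2],[0,0,0,0,0,3],[0,0,0,0,0,3],[0,0,0,0,0,3],[0,0,0,0,0,3],[0,0,0,0,0,3],[0,0,0,0,0,3]]
  ],
  "grip": 0
}}

```text
time_s: 9.18
ee_pos: [0.5841, -0.0843, 0.1725]
eef_rot: [3.141, 0.0, 2.902]
force: [0.9, 4.9, 0.1]
grip_width: 0.0388
grip_force: 12.0
```

Emit:
{"fn": "step_arm", "kwargs": {
  "plan": [
    [[0,0,0,0,0,-0.3],[0,0,0,0,0,-0.6],[0,0,0,0,0,-0.9],[0,0,0,0,0,-1.2]]
  ]
}}

```text
time_s: 9.52
ee_pos: [0.5843, -0.0844, 0.1724]
eef_rot: [3.141, 0.001, 3.029]
force: [3.0, 4.0, -1.7]
grip_width: 0.0387
grip_force: 12.0
```

```bash
python3 - <<'E'
from h import *
o=ctrl.get_obs(); print(o["time_s"],o["ee_pos"],o["eef_rot"],o["force"],o["moment"],o["tau"],o["qpos"])
E
```

```text
9.5167 [ 0.58434237 -0.08438972  0.17241841] [3.14088957e+00 7.80385232e-04 3.02861199e+00] [ 2.98586336  4.04291829 -1.68987759] [ 0.88663997 -0.52768748 -0.2909002 ] [ -2.63638213 -59.96388316 -34.21728373  -1.35807473   0.66012556
   0.4811636 ] [-2.05812535e-01  4.16282557e-01  1.44203036e+00  8.05632784e-04
  1.28256797e+00 -1.66385720e+00]
```

Emit:
{"fn": "step_arm", "kwargs": {
  "plan": [
    [[0,0,0,0,0,0],[0,0,0,0,0,0],[0,0,0,0,0,0],[0,0,-0.5,0,0,0],[0,0,-1.2,0,0,0],[0,0,-1.7,0,0,0],[0,0,-1.7,0,0,0],[0,0,-1.7,0,0,0]]
  ],
  "grip": 0.65
}}

```text
time_s: 10.18
ee_pos: [0.5841, -0.085, 0.2236]
eef_rot: [-3.141, 0.001, 3.025]
force: [-1.0, -0.6, 0.1]
grip_width: 0.061
grip_force: 0.0
```

```bash
cat >> h.py <<'E'
AX=np.array([.5842,-.0842]); YD=0.06
def D(x,y,z):
    c,s=np.cos(YD),np.sin(YD); return np.array([AX[0]+(c*x-s*y)/1e3,AX[1]+(s*x+c*y)/1e3,z])
E
python3 - <<'E'
from h import *
o=ctrl.get_obs(); print(o["time_s"],o["ee_pos"],o["eef_rot"])
print(D(88,-64,.22),delta(D(88,-64,.22),np.pi+YD), onz("top",[335,124],0))
im=ctrl.camera("wrist"); cv2.imwrite("pics/w5.png",im[:,:,::-1])
for q,z in [("dispenser",0),("port",.104),("knob",.184),("catch_ball",.146),("pocket1",.012)]:
    print(q,[(np.round(d["at"],1).tolist(),round(d["confidence"],2),np.round(onz("wrist",d["at"],z,o)[:2],4).tolist()) for d in ctrl.place_of(q,"wrist")])
E
```

```text
10.1833 [ 0.58408048 -0.08495158  0.22357802] [-3.14130837e+00  9.32855744e-04  3.02476349e+00]
[ 0.67587934 -0.142808    0.22      ] [-3.264, -1.559, 0.123, -0.003, 0.009, -1.689] [ 0.77807616 -0.09446994  0.        ]
dispenser [([309.6, 182.7], 0.81, [0.5869, -0.0911])]
port [([302.1, 130.8], 0.84, [0.5156, -0.0881])]
knob [([315.1, 226.0], 0.56, [0.5851, -0.0838])]
catch_ball [([264.6, 276.4], 0.56, [0.6431, -0.1387]), ([303.2, 134.0], 0.42, [0.5175, -0.0857])]
pocket1 [([303.6, 132.4], 0.57, [0.5196, -0.0904])]
```

Emit:
{"fn": "step_arm", "kwargs": {
  "plan": [
    [[-1,-0.5,0.1,0,0,-0.5],[-2,-1,0.1,0,0,-1],[-3,-1.5,0.1,0,0,-1.69],[-3.26,-1.56,0.1,0,0,-1.69],[-3.26,-1.56,0.1,0,0,-1.69],[-3.26,-1.56,0.1,0,0,-1.69],[-3.26,-1.56,0.1,0,0,-1.69],[-3.26,-1.56,0.1,0,0,-1.69]]
  ],
  "grip": 0
}}

```text
time_s: 11.15
ee_pos: [0.6752, -0.1421, 0.221]
eef_rot: [-3.141, 0.0, -3.081]
force: [0.0, 0.3, -0.5]
grip_width: 0.0114
grip_force: 0.0
```

Emit:
{"fn": "step_arm", "kwargs": {
  "plan": [
    [[0,0,0.8,0,0,0],[0,0,1.6,0,0,0],[0,0,2.3,0,0,0],[0,0,2.7,0,0,0],[0,0,2.7,0,0,0],[0,0,2.7,0,0,0]]
  ]
}}

```text
time_s: 11.65
ee_pos: [0.6757, -0.1425, 0.1403]
eef_rot: [-3.141, 0.0, -3.081]
force: [-0.2, -0.4, 0.5]
grip_width: 0.0006
grip_force: 0.0
```

Emit:
{"fn": "step_arm", "kwargs": {
  "plan": [
    [[0.15,0,0,0,0,0],[0.3,0,0,0,0,0],[0.45,0,0,0,0,0],[0.6,0,0,0,0,0],[0.75,0,0,0,0,0],[0.9,0,0,0,0,0],[1.03,0,0,0,0,0],[1.03,0,0,0,0,0]]
  ]
}}

```text
time_s: 12.32
ee_pos: [0.6442, -0.1446, 0.1396]
eef_rot: [-3.142, -0.0, -3.081]
force: [-0.5, -0.6, -0.9]
grip_width: 0.0002
grip_force: 0.0
```

Emit:
{"fn": "step_arm", "kwargs": {
  "plan": [
    [[-0.4,0,0,0,0,0],[-0.8,0,0,0,0,0],[-1,0,-0.5,0,0,0],[-1,0,-1.3,0,0,0],[-1,0,-2.1,0,0,0],[0,0,-2.9,0,0,0],[1,1,-3.6,0,0,0],[2,2,-3.6,0,0,0]]
  ],
  "grip": 0.7
}}

```text
time_s: 12.98
ee_pos: [0.5856, -0.0928, 0.25]
eef_rot: [-3.14, 0.004, -3.083]
force: [1.1, 1.2, 0.2]
grip_width: 0.0505
grip_force: 0.0
```

```bash
python3 - <<'E'
from h import *
o=ctrl.get_obs(); print(o["time_s"],o["ee_pos"],o["eef_rot"])
im=ctrl.camera("wrist"); cv2.imwrite("pics/w6.png",im[:,:,::-1])
for q,z in [("dispenser",0),("port",.104),("knob",.184),("catch_ball",.146),("pocket1",.012),("bottle1",0)]:
    print(q,[(np.round(d["at"],1).tolist(),round(d["confidence"],2),np.round(onz("wrist",d["at"],z,o)[:2],4).tolist()) for d in ctrl.place_of(q,"wrist")])
print(D(35,-59,.147),D(59,-59,.146))
c=im[110:380,190:450,::-1]; cv2.imwrite("pics/w6c.png",cv2.resize(c,None,fx=2.2,fy=2.2,interpolation=cv2.INTER_CUBIC))
E
```

```text
12.9833 [ 0.58557873 -0.09284742  0.2500208 ] [-3.14026827  0.0042805  -3.08338665]
dispenser [([322.1, 177.4], 0.85, [0.587, -0.0817])]
port [([320.6, 177.9], 0.19, [0.5691, -0.0867])]
knob [([323.4, 215.8], 0.86, [0.5865, -0.0847])]
catch_ball []
pocket1 [([320.2, 126.8], 0.82, [0.516, -0.0888])]
bottle1 [([125.9, 82.0], 0.96, [0.4467, -0.3948]), ([175.0, 69.6], 0.9, [0.4346, -0.3058]), ([196.3, 124.0], 0.85, [0.5169, -0.2673]), ([122.7, 153.1], 0.82, [0.56, -0.4003]), ([163.0, 29.4], 0.57, [0.3684, -0.3328])]
[ 0.6226749  -0.14099509  0.147     ] [ 0.64663171 -0.13955596  0.146     ]
```

View pics/w6c.png

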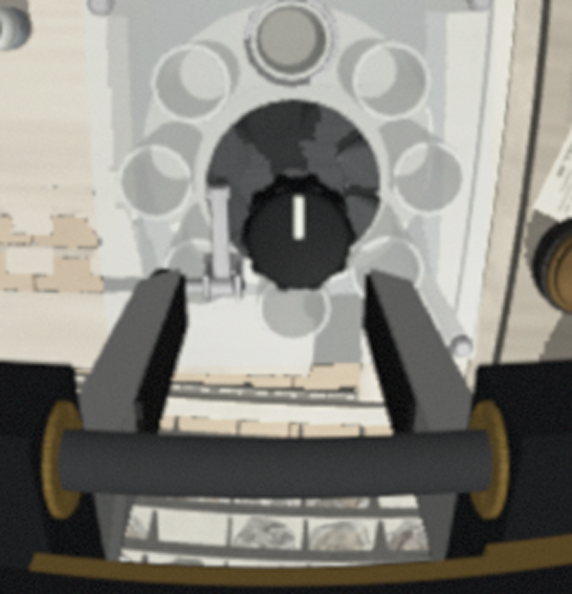

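```bash
python3 - <<'E'
from h import *
print(delta([.525,-.267,.20],np.pi+YD))
E
```

```text
[2.391, -5.676, 1.561, -0.0, -0.001, -0.002]
```

Emit:
{"fn": "step_arm", "kwargs": {
  "plan": [
    [[0.5,-1.2,0,0,0,0],[1,-2.4,0,0,0,0],[1.5,-3.6,0,0,0,0],[2,-4.8,0.4,0,0,0],[2.4,-5.7,1,0,0,0],[2.4,-5.7,1.6,0,0,0],[2.4,-5.7,1.6,0,0,0],[2.4,-5.7,1.6,0,0,0]]
  ],
  "grip": 0.7
}}

```text
time_s: 14.0
ee_pos: [0.5243, -0.2675, 0.1984]
eef_rot: [3.14, -0.002, -3.082]
force: [-0.0, 0.7, 1.3]
grip_width: 0.0657
grip_force: 0.0
```

```bash
cat > bot.py <<'E'
from h import *
o=ctrl.get_obs(); print(o["time_s"],o["ee_pos"],o["eef_rot"],o["qpos"][5])
ctrl.camera("wrist"); W=Rn.from_euler("xyz",o["eef_rot"]).as_matrix()
for d in ctrl.place_of("bottle1","wrist"):
    p=onz("wrist",d["at"],0,o)+.002*W[:,0]; print(np.round(d["at"]),round(d["confidence"],2),np.round(p[:2],4),np.round((W.T@(p-o["ee_pos"]))[:2]/.03,3))
for d in ctrl.masks_of("bottle1","wrist")[:5]:
    m=d["pixels"]; ys,xs=np.nonzero(m); print("mask",np.round(d["at"]),m.sum(),xs.min(),xs.max(),ys.min(),ys.max())
E
python3 bot.py
```

```text
14.0 [ 0.52425665 -0.2674907   0.19841226] [ 3.14039565e+00 -1.61103646e-03 -3.08210250e+00] -2.164372608477244
[289. 110.] 0.93 [ 0.4324 -0.3027] [ 3.116 -0.998]
[313. 178.] 0.82 [ 0.5154 -0.2694] [ 0.288 -0.056]
[212. 121.] 0.76 [ 0.4477 -0.3995] [ 2.797 -4.248]
[269.  56.] 0.71 [ 0.3658 -0.3311] [ 5.387 -1.811]
[212. 206.] 0.57 [ 0.5592 -0.3993] [-0.911 -4.464]
mask [287. 108.] 487 272 297 99 122
mask [205. 216.] 664 185 220 199 231
mask [208. 120.] 661 186 223 107 130
mask [314. 180.] 511 303 326 168 193
mask [264.  50.] 614 251 277 37 66
```

Emit:
{"fn": "step_arm", "kwargs": {
  "plan": [
    [[0.29,-0.05,0.8,0,0,0],[0.29,-0.05,1.8,0,0,0],[0.29,-0.05,2.8,0,0,0],[0.29,-0.05,3.8,0,0,0],[0.29,-0.05,4.8,0,0,0],[0.29,-0.05,5.6,0,0,0],[0.29,-0.05,5.95,0,0,0],[0.29,-0.05,5.95,0,0,0]]
  ]
}}

```text
time_s: 14.82
ee_pos: [0.5153, -0.2684, 0.0193]
eef_rot: [3.14, -0.002, -3.08]
force: [-0.5, -0.1, 0.5]
grip_width: 0.0657
grip_force: 0.0
```

Emit:
{"fn": "step_arm", "kwargs": {
  "plan": [
    [[0,0,0,0,0,0],[0,0,0,0,0,0],[0,0,0,0,0,0],[0,0,0,0,0,0],[0,0,0,0,0,0],[0,0,0,0,0,0],[0,0,0,0,0,0],[0,0,0,0,0,0]]
  ],
  "grip": 0,
  "squeeze": 12
}}

```text
time_s: 15.48
ee_pos: [0.5158, -0.2693, 0.0211]
eef_rot: [-3.141, 0.0, -3.081]
force: [-0.8, 0.8, 5.0]
grip_width: 0.027
grip_force: 12.0
```

```bash
python3 - <<'E'
from h import *
o=ctrl.get_obs(); print(o["time_s"],o["ee_pos"],o["grip_width"],o["grip_force"])
im=ctrl.camera("wrist"); cv2.imwrite("pics/w7c.png",cv2.resize(im[130:360,200:430,::-1],None,fx=2.2,fy=2.2,interpolation=cv2.INTER_CUBIC))
for z,x in [(0.084,0),(0.084,.004),(.02,0)]:
    W=Rn.from_euler("xyz",o["eef_rot"]).as_matrix(); print(proj("wrist",np.r_[o["ee_pos"][:2],z]+W[:,0]*x,o))
p=D(-70,0,.25); print(p,delta(p,np.pi+YD))
for d in ctrl.place_of("bottle1","wrist"): print(d["at"],d["confidence"])
E
```

```text
15.4833 [ 0.51577031 -0.26930982  0.02105941] 0.027035708086188142 12.004739876138046
[312.62137231 298.5774189 ]
[312.5876477  290.95107913]
[313.26235588 244.20716012]
[ 0.51432596 -0.08839748  0.25      ] [-0.319, 6.02, -7.634, -0.003, 0.004, 0.002]
[264.8, 109.1] 0.97
[231.6, 14.9] 0.94
[142.2, 128.6] 0.88
[149.5, 277.2] 0.81
[315.4, 234.3] 0.71
```

View pics/w7c.png

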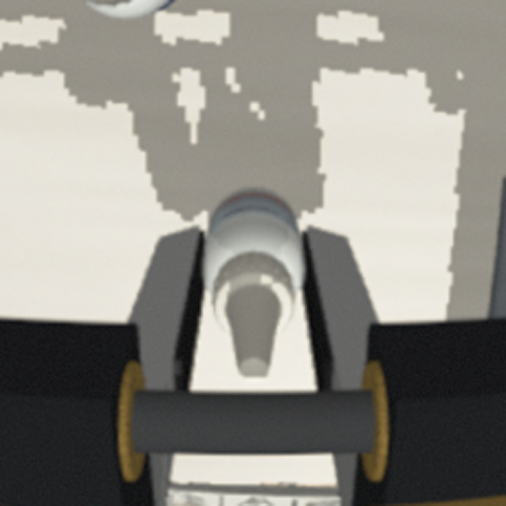

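Emit:
{"fn": "step_arm", "kwargs": {
  "plan": [
    [[0,0,-0.5,0,0,0],[0,0,-1.5,0,0,0],[0,0,-2.7,0,0,0],[0,0,-3.9,0,0,0],[-0.1,0.6,-4.7,0,0,0],[-0.2,1.6,-5,0,0,0],[-0.3,2.7,-5,0,0,0],[-0.3,3.8,-5,0,0,0]]
  ]
}}

```text
time_s: 16.25
ee_pos: [0.5178, -0.1538, 0.1711]
eef_rot: [-3.141, 0.001, -3.082]
force: [0.1, 0.1, -0.7]
grip_width: 0.0271
grip_force: 12.0
```

Emit:
{"fn": "step_arm", "kwargs": {
  "plan": [
    [[0,0.9,0,0,0,0],[0,1.7,0,0,0,0],[0,2.2,0,0,0,0],[0,2.22,0,0,0,0],[0,2.22,0,0,0,0],[0,2.22,0,0,0,0]]
  ]
}}

```text
time_s: 16.75
ee_pos: [0.5137, -0.089, 0.1705]
eef_rot: [-3.141, -0.0, -3.082]
force: [0.9, 0.3, -0.2]
grip_width: 0.0273
grip_force: 12.0
```

```bash
python3 - <<'E'
from h import *
o=ctrl.get_obs(); print(o["time_s"],o["ee_pos"],o["grip_width"],o["grip_force"])
p=D(-70,0,.1105); print(p,delta(p,np.pi+YD))
im=ctrl.camera("wrist"); cv2.imwrite("pics/w8.png",im[:,:,::-1])
for d in ctrl.place_of("port","wrist"): print(d["at"],d["confidence"],onz("wrist",d["at"],.104,o)[:2]+.002*np.array([-1,0]))
E
```

```text
16.75 [ 0.51372944 -0.08899367  0.17054125] 0.027277406371717442 11.9996464101132
[ 0.51432596 -0.08839748  0.1105    ] [-0.021, 0.019, 2.001, -0.001, -0.001, 0.001]
[315.5, 217.4] 0.93 [ 0.51430295 -0.08725932]
```

Emit:
{"fn": "step_arm", "kwargs": {
  "plan": [
    [[0,0.03,0.4,0,0,0],[0,0.03,0.8,0,0,0],[0,0.03,1.2,0,0,0],[0,0.03,1.6,0,0,0],[0,0.03,1.9,0,0,0],[0,0.03,2,0,0,0],[0,0.03,2,0,0,0]]
  ]
}}

```text
time_s: 17.43
ee_pos: [0.5135, -0.0879, 0.1101]
eef_rot: [3.141, -0.001, -3.082]
force: [1.2, -0.7, -0.9]
grip_width: 0.027
grip_force: 12.0
```

Emit:
{"fn": "step_arm", "kwargs": {
  "plan": [
    [[0,0,0,0,0,0],[0,0,0,0,0,0],[0,0,0,0,0,0],[0,0,0,0,0,0],[0,0,0,0,0,0],[0,0,0,0,0,0]]
  ],
  "grip": 0.5
}}

```text
time_s: 17.93
ee_pos: [0.5137, -0.0875, 0.1108]
eef_rot: [-3.142, 0.0, -3.081]
force: [0.1, 0.1, -0.1]
grip_width: 0.0471
grip_force: 0.0
```

```bash
python3 - <<'E'
from h import *
o=ctrl.get_obs(); print(o["time_s"],o["ee_pos"],o["grip_width"],o["force"])
im=ctrl.camera("wrist"); cv2.imwrite("pics/w9c.png",cv2.resize(im[130:360,200:430,::-1],None,fx=2.2,fy=2.2,interpolation=cv2.INTER_CUBIC))
for d in ctrl.place_of("bottle1","wrist"): print(d["at"],d["confidence"],onz("wrist",d["at"],.012,o)[:2])
E
```

```text
17.9333 [ 0.51368261 -0.08748605  0.11080515] 0.047088871418450196 [ 0.09311932  0.12675811 -0.05365186]
[312.3, 205.2] 0.8 [ 0.51460643 -0.08875818]
[96.8, 63.0] 0.79 [ 0.37170968 -0.32771844]
[60.6, 132.4] 0.7 [ 0.44506676 -0.38509069]
[116.4, 120.8] 0.67 [ 0.43678251 -0.2959049 ]
[70.4, 223.0] 0.63 [ 0.55477745 -0.38237893]
```

View pics/w9c.png

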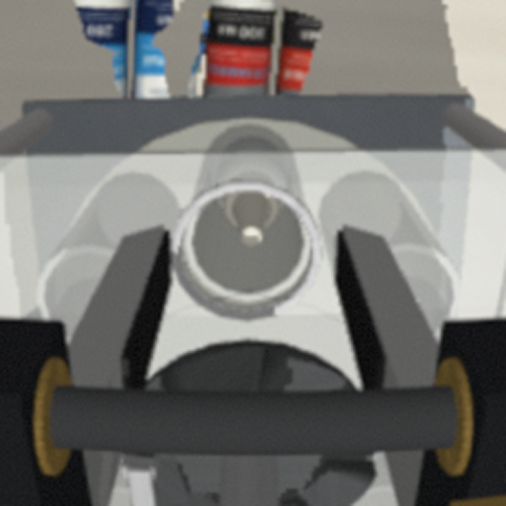

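Emit:
{"fn": "step_arm", "kwargs": {
  "plan": [
    [[0,0,-0.8,0,0,0],[0,0,-1.8,0,0,0],[0,0,-2.8,0,0,0],[-0.3,0,-3.6,0,0,0],[-1.2,-0.03,-3.8,0,0,0],[-2,-0.03,-3.8,0,0,0],[-2.35,-0.03,-3.8,0,0,0],[-2.35,-0.03,-3.8,0,0,0]]
  ],
  "grip": 0.65
}}

```text
time_s: 18.7
ee_pos: [0.5852, -0.0839, 0.224]
eef_rot: [3.141, -0.001, -3.081]
force: [-0.8, 0.6, 0.5]
grip_width: 0.0609
grip_force: 0.0
```

Emit:
{"fn": "step_arm", "kwargs": {
  "plan": [
    [[0,0,0.5,0,0,0],[0,0,1.1,0,0,0],[0,0,1.6,0,0,0],[0,0,1.75,0,0,0],[0,0,1.75,0,0,0]]
  ]
}}

```text
time_s: 19.12
ee_pos: [0.5831, -0.0841, 0.1712]
eef_rot: [3.141, -0.002, -3.081]
force: [-0.4, 0.4, 0.5]
grip_width: 0.0612
grip_force: 0.0
```

Emit:
{"fn": "step_arm", "kwargs": {
  "plan": [
    [[0,0,0,0,0,0],[0,0,0,0,0,0],[0,0,0,0,0,0],[0,0,0,0,0,0],[0,0,0,0,0,0],[0,0,0,0,0,0]]
  ],
  "grip": 0,
  "squeeze": 20
}}

```text
time_s: 19.62
ee_pos: [0.5843, -0.0844, 0.1729]
eef_rot: [-3.141, 0.001, -3.081]
force: [-1.0, -2.1, 6.3]
grip_width: 0.0388
grip_force: 20.0
```

Emit:
{"fn": "step_arm", "kwargs": {
  "plan": [
    [[0,0,0,0,0,1],[0,0,0,0,0,2],[0,0,0,0,0,3.1],[0,0,0,0,0,4.2],[0,0,0,0,0,5.3],[0,0,0,0,0,6.4],[0,0,0,0,0,7.5],[0,0,0,0,0,8.2]]
  ]
}}

```text
time_s: 20.28
ee_pos: [0.5845, -0.0839, 0.1729]
eef_rot: [3.14, 0.001, 2.337]
force: [0.2, 0.9, 6.4]
grip_width: 0.0385
grip_force: 20.0
```

Emit:
{"fn": "step_arm", "kwargs": {
  "plan": [
    [[0,0,0,0,0,0],[0,0,0,0,0,-0.3],[0,0,0,0,0,-0.6],[0,0,0,0,0,-0.8],[0,0,0,0,0,-0.8]]
  ]
}}

```text
time_s: 20.7
ee_pos: [0.5845, -0.084, 0.1729]
eef_rot: [3.141, 0.001, 2.429]
force: [-0.0, 0.3, 5.4]
grip_width: 0.0385
grip_force: 20.0
```

```bash
python3 - <<'E'
from h import *
o=ctrl.get_obs(); print(o["time_s"],o["ee_pos"],o["eef_rot"],o["grip_width"],o["force"],o["moment"])
im=ctrl.camera("wrist"); cv2.imwrite("pics/w10c.png",cv2.resize(im[60:330,180:480,::-1],None,fx=2.2,fy=2.2,interpolation=cv2.INTER_CUBIC))
E
```

```text
20.7 [ 0.58445482 -0.08397611  0.17293274] [3.14062938e+00 1.08838047e-03 2.42854713e+00] 0.03849360357013474 [-0.01500922  0.28965645  5.35247687] [-0.02674599  0.02423234  0.04002888]
```

View pics/w10c.png

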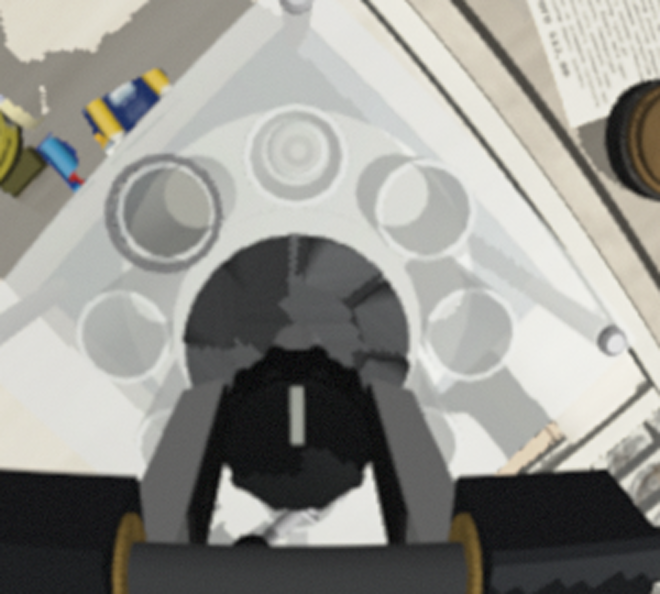

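Emit:
{"fn": "step_arm", "kwargs": {
  "plan": [
    [[0,0,0,0,0,0],[0,0,0,0,0,0],[0,0,0,0,0,0],[0,0,-0.7,0,0,0],[0,0,-1.5,0,0,0],[-0.1,-0.8,-1.8,0,0,-0.9],[-0.3,-1.9,-1.8,0,0,-1.9],[-0.4,-3,-1.8,0,0,-2.9]]
  ],
  "grip": 0.65
}}

```text
time_s: 21.42
ee_pos: [0.5338, -0.1605, 0.2265]
eef_rot: [3.142, 0.001, 2.737]
force: [-0.4, -0.3, 0.3]
grip_width: 0.0609
grip_force: 0.0
```

```bash
python3 - <<'E'
from h import *
o=ctrl.get_obs();print(o["ee_pos"],o["eef_rot"])
print(delta([.44,-.303,.20],np.pi+YD))
E
```

```text
[ 0.53382816 -0.16054681  0.22650872] [3.14157007e+00 8.40104176e-04 2.73714652e+00]
[1.007, -5.596, 0.883, -0.002, 0.008, -4.435]
```

Emit:
{"fn": "step_arm", "kwargs": {
  "plan": [
    [[0.2,-0.9,0.2,0,0,-0.7],[0.4,-1.9,0.4,0,0,-1.5],[0.6,-2.9,0.6,0,0,-2.3],[0.7,-3.9,0.8,0,0,-3.1],[0.9,-4.9,0.9,0,0,-3.9],[1,-5.6,0.9,0,0,-4.43],[1,-5.6,0.9,0,0,-4.43],[1,-5.6,0.9,0,0,-4.43]]
  ]
}}

```text
time_s: 22.08
ee_pos: [0.4392, -0.3025, 0.199]
eef_rot: [3.141, -0.0, -3.091]
force: [0.0, 0.3, -0.3]
grip_width: 0.0611
grip_force: 0.0
```

```bash
python3 bot.py
```

```text
22.0833 [ 0.4391754  -0.30245551  0.19903395] [ 3.14126821e+00 -9.56432090e-05 -3.09147776e+00] -2.2928381452165305
[292. 124.] 0.94 [ 0.3646 -0.3327] [ 2.533 -0.885]
[311. 180.] 0.86 [ 0.4327 -0.3068] [ 0.221 -0.134]
[238. 186.] 0.61 [ 0.4439 -0.3986] [ 3.000e-03 -3.212e+00]
mask [290. 126.] 486 277 303 114 137
mask [235. 191.] 594 219 248 177 205
mask [312. 186.] 522 300 324 172 200
mask [465. 253.] 1788 408 507 234 285
```

Emit:
{"fn": "step_arm", "kwargs": {
  "plan": [
    [[0.22,-0.11,0.8,0,0,0],[0.22,-0.11,1.8,0,0,0],[0.22,-0.11,2.8,0,0,0],[0.22,-0.11,3.8,0,0,0],[0.22,-0.11,4.8,0,0,0],[0.22,-0.11,5.6,0,0,0],[0.22,-0.11,5.95,0,0,0],[0.22,-0.11,5.95,0,0,0]]
  ]
}}

```text
time_s: 22.9
ee_pos: [0.4327, -0.3043, 0.0187]
eef_rot: [3.139, -0.003, -3.088]
force: [0.1, 0.0, -0.4]
grip_width: 0.0611
grip_force: 0.0
```

Emit:
{"fn": "step_arm", "kwargs": {
  "plan": [
    [[0,0,0,0,0,0],[0,0,0,0,0,0],[0,0,0,0,0,0],[0,0,0,0,0,0],[0,0,0,0,0,0],[0,0,0,0,0,0],[0,0,0,0,0,0],[0,0,0,0,0,0]]
  ],
  "grip": 0,
  "squeeze": 12
}}

```text
time_s: 23.57
ee_pos: [0.4334, -0.3058, 0.0212]
eef_rot: [-3.141, 0.001, -3.089]
force: [-0.6, 1.5, 6.8]
grip_width: 0.0266
grip_force: 12.0
```

Emit:
{"fn": "step_arm", "kwargs": {
  "plan": [
    [[0,0,-0.5,0,0,0],[0,0,-1.5,0,0,0],[0,0,-2.7,0,0,0],[0,0,-3.9,0,0,0],[0,0,-4.7,0,0,0],[0,0,-5,0,0,0],[0,0,-5,0,0,0]]
  ]
}}

```text
time_s: 24.15
ee_pos: [0.4337, -0.3061, 0.1724]
eef_rot: [-3.139, 0.003, -3.089]
force: [-0.4, 0.6, 0.1]
grip_width: 0.0267
grip_force: 12.0
```

```bash
cat > held.py <<'E'
from h import *
o=ctrl.get_obs(); print(o["time_s"],o["ee_pos"],o["eef_rot"][2],o["grip_width"],o["grip_force"])
im=ctrl.camera("wrist")
W=Rn.from_euler("xyz",o["eef_rot"]).as_matrix()
# bright narrow tip: column profile below the body along the centre line
g=cv2.cvtColor(im,cv2.COLOR_RGB2GRAY); 
for d in ctrl.masks_of("bottle1","wrist"):
    ys,xs=np.nonzero(d["pixels"])
    if abs(d["at"][0]-315)<20 and ys.max()>230: print("held mask",xs.min(),xs.max(),ys.min(),ys.max(),d["confidence"])
print("tip pred 0,+4mm",[np.round(proj("wrist",o["ee_pos"]+W[:,2]*-.063+W[:,0]*x,o)) for x in (0,.004)])
p=D(-70,0,.1705); print("to port",delta(p,np.pi+YD))
E
python3 held.py
```

```text
24.15 [ 0.43365924 -0.30611181  0.17237653] -3.0886994317960688 0.026654226921182484 11.99621952250709
held mask 292 338 220 307 0.77
tip pred 0,+4mm [array([313., 299.]), array([313., 291.])]
to port [-3.1, 7.078, -0.041, 0.011, -0.012, -0.068]
```

```bash
python3 - <<'E'
from h import *
im=ctrl.camera("wrist"); g=cv2.cvtColor(im,cv2.COLOR_RGB2GRAY)
print(g[240:312:2,315]); print(g[296:309,306:326])
w=cv2.imread("pics/w7c.png",0); w=cv2.resize(w,(230,230),interpolation=cv2.INTER_AREA); print(w[110:182:2,115])
E
```

```text
[135 144 155 166 179 172 110 105 107 117 119 140 147 131 111 110 111 111
 108 107 108 107 107 107 109 106 109 109 106 109 120 168 222 223 113  36]
[[142 107 102 104 106 105 109 107 108 106 109 109 105 107 104 102 116 160
  201 214]
 [145 109 103 103 107 108 107 109 108 108 110 107 105 107 104 104 119 168
  206 215]
 [147 110 100 104 105 106 107 109 108 109 108 106 106 106 103 107 128 174
  208 213]
 [157 113 103 102 107 106 109 107 112 111 109 108 108 106 102 107 136 179
  208 213]
 [171 120  99 105 110 118 119 117 120 120 121 121 118 109 103 109 141 183
  208 213]
 [180 123 100 117 139 152 151 139 136 138 140 148 150 129 108 114 154 189
  209 213]
 [185 128 109 145 180 196 189 174 169 168 172 184 188 166 130 123 162 197
  209 211]
 [187 140 136 178 203 212 211 211 211 210 211 213 212 198 170 143 171 202
  211 214]
 [194 164 171 198 212 216 219 219 222 222 221 220 220 216 198 166 183 206
  212 214]
 [203 187 190 206 215 219 221 223 225 225 224 224 222 221 212 188 197 212
  215 215]
 [199 194 197 206 211 214 218 220 223 223 223 221 219 217 211 201 199 205
  205 204]
 [162 162 162 166 171 174 175 180 180 181 180 177 178 172 172 167 164 163
  163 161]
 [ 99 100 102 104 106 107 111 111 113 113 113 110 111 107 105 103 103 100
   99 101]]
[184 192 151 120 125 130 136 156 171 160 131 128 128 128 127 127 126 125
 127 126 127 125 127 125 127 126 145 168 166 163 168 238 238 231 123  46]
```

```bash
python3 - <<'E'
from h import *
im=ctrl.camera("wrist"); cv2.imwrite("pics/w11c.png",cv2.resize(im[130:360,200:430,::-1],None,fx=2.2,fy=2.2,interpolation=cv2.INTER_CUBIC))
E
```

```text
(no output)
```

View pics/w11c.png

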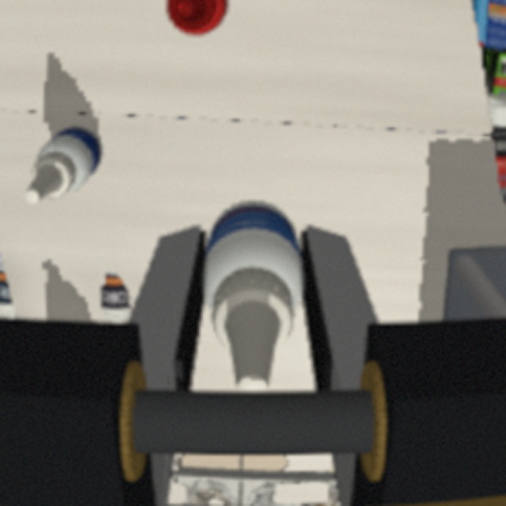

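Emit:
{"fn": "step_arm", "kwargs": {
  "plan": [
    [[-0.4,0.9,0,0,0,0],[-0.8,1.9,0,0,0,0],[-1.2,2.9,0,0,0,0],[-1.6,3.9,0,0,0,0],[-2,4.9,0,0,0,0],[-2.5,5.9,0,0,0,0],[-2.9,6.8,0,0,0,0],[-3,7.08,0,0,0,-0.07]]
  ]
}}

```text
time_s: 25.02
ee_pos: [0.5122, -0.0856, 0.1691]
eef_rot: [3.14, -0.002, -3.079]
force: [-0.0, -0.4, -0.0]
grip_width: 0.0266
grip_force: 12.0
```

Emit:
{"fn": "step_arm", "kwargs": {
  "plan": [
    [[0,0,0,0,0,0],[0,0,0.2,0,0,0],[0,0,0.6,0,0,0],[0,0,1,0,0,0]]
  ]
}}

```text
time_s: 25.35
ee_pos: [0.5112, -0.0902, 0.1396]
eef_rot: [-3.141, -0.0, -3.083]
force: [0.2, 0.9, -0.9]
grip_width: 0.027
grip_force: 12.0
```

```bash
python3 held.py
```

```text
25.35 [ 0.51120363 -0.0902471   0.1395557 ] -3.0828917003224046 0.02696700733220332 11.996152946007896
held mask 293 337 221 307 0.91
tip pred 0,+4mm [array([313., 299.]), array([313., 291.])]
to port [-0.133, 0.046, -1.074, 0.009, -0.036, -0.015]
```

Emit:
{"fn": "step_arm", "kwargs": {
  "plan": [
    [[0,0.05,0,0,0,0],[0,0.05,0.3,0,0,0],[0,0.05,0.6,0,0,0],[0,0.05,0.9,0,0,0],[0,0.05,0.98,0,0,0],[0,0.05,0.98,0,0,0]]
  ]
}}

```text
time_s: 25.95
ee_pos: [0.5113, -0.0873, 0.1102]
eef_rot: [3.141, -0.002, -3.081]
force: [0.3, 0.1, -0.3]
grip_width: 0.0264
grip_force: 12.0
```

Emit:
{"fn": "step_arm", "kwargs": {
  "plan": [
    [[0,0,0,0,0,0],[0,0,0,0,0,0],[0,0,0,0,0,0],[0,0,0,0,0,0],[0,0,0,0,0,0],[0,0,0,0,0,0]]
  ],
  "grip": 0.5
}}

```text
time_s: 26.45
ee_pos: [0.5117, -0.0873, 0.1114]
eef_rot: [-3.142, 0.0, -3.081]
force: [-0.7, -0.1, 0.1]
grip_width: 0.0471
grip_force: 0.0
```

```bash
cat > in.py <<'E'
from h import *
o=ctrl.get_obs(); print(o["time_s"],o["ee_pos"],o["grip_width"],o["force"])
im=ctrl.camera("wrist"); cv2.imwrite("pics/in%d.png"%(o["time_s"]*10),im[:,:,::-1])
for d in ctrl.place_of("bottle1","wrist"): print(np.round(d["at"]),round(d["confidence"],2),onz("wrist",d["at"],.012,o)[:2])
for d in ctrl.masks_of("bottle1","wrist"):
    ys,xs=np.nonzero(d["pixels"])
    if abs(d["at"][0]-315)<25: print("mask",xs.min(),xs.max(),ys.min(),ys.max(),d["confidence"])
# tip of a bottle lying in the tube: predicted pixel
print("tip pred",proj("wrist",D(-70,0,.096),o))
q=D(0,0,o["ee_pos"][2]); print("to axis",delta(q,np.pi+YD))
E
python3 in.py
```

```text
26.45 [ 0.51171597 -0.08729266  0.11139451] 0.04708725255595895 [-0.680254   -0.08005137  0.12257468]
[100.  62.] 0.74 [ 0.36954964 -0.32355866]
[ 62. 136.] 0.66 [ 0.44772032 -0.3827098 ]
[312. 208.] 0.6 [ 0.51521833 -0.08823468]
[ 68. 226.] 0.58 [ 0.55681248 -0.38830795]
mask 299 328 220 247 0.73
tip pred [311.50396615 239.65186971]
to axis [-2.42, -0.043, -0.004, -0.0, 0.001, 0.003]
```

Emit:
{"fn": "step_arm", "kwargs": {
  "plan": [
    [[0,0,-0.8,0,0,0],[0,0,-1.8,0,0,0],[0,0,-2.8,0,0,0],[-0.3,0,-3.6,0,0,0],[-1.2,-0.03,-3.8,0,0,0],[-2,-0.03,-3.8,0,0,0],[-2.42,-0.04,-3.8,0,0,0],[-2.42,-0.04,-3.8,0,0,0]]
  ],
  "grip": 0.65
}}

```text
time_s: 27.27
ee_pos: [0.5855, -0.0839, 0.2245]
eef_rot: [3.141, -0.0, -3.081]
force: [-0.4, 0.5, -0.0]
grip_width: 0.0608
grip_force: 0.0
```

Emit:
{"fn": "step_arm", "kwargs": {
  "plan": [
    [[0,0,0.5,0,0,0],[0,0,1.1,0,0,0],[0,0,1.6,0,0,0],[0,0,1.77,0,0,0],[0,0,1.77,0,0,0]]
  ]
}}

```text
time_s: 27.68
ee_pos: [0.5832, -0.0841, 0.1711]
eef_rot: [3.141, -0.002, -3.081]
force: [-0.1, 0.7, -0.3]
grip_width: 0.0613
grip_force: 0.0
```

Emit:
{"fn": "step_arm", "kwargs": {
  "plan": [
    [[0,0,0,0,0,0],[0,0,0,0,0,0],[0,0,0,0,0,0],[0,0,0,0,0,0],[0,0,0,0,0,0],[0,0,0,0,0,0]]
  ],
  "grip": 0,
  "squeeze": 20
}}

```text
time_s: 28.18
ee_pos: [0.5845, -0.0844, 0.173]
eef_rot: [-3.141, 0.001, -3.081]
force: [-1.1, -1.5, 6.6]
grip_width: 0.0388
grip_force: 20.0
```

Emit:
{"fn": "step_arm", "kwargs": {
  "plan": [
    [[0,0,0,0,0,1],[0,0,0,0,0,2],[0,0,0,0,0,3.1],[0,0,0,0,0,4.2],[0,0,0,0,0,5.3],[0,0,0,0,0,6.4],[0,0,0,0,0,7.5],[0,0,0,0,0,8.2]]
  ]
}}

```text
time_s: 28.85
ee_pos: [0.5846, -0.084, 0.1729]
eef_rot: [3.141, 0.001, 2.337]
force: [0.6, 0.1, 5.8]
grip_width: 0.0388
grip_force: 20.0
```

Emit:
{"fn": "step_arm", "kwargs": {
  "plan": [
    [[0,0,0,0,0,0],[0,0,0,0,0,-0.3],[0,0,0,0,0,-0.6],[0,0,0,0,0,-0.7],[0,0,0,0,0,-0.7]]
  ]
}}

```text
time_s: 29.27
ee_pos: [0.5846, -0.0841, 0.1729]
eef_rot: [3.141, 0.001, 2.417]
force: [0.6, 1.0, 5.4]
grip_width: 0.0385
grip_force: 20.0
```

```bash
python3 - <<'E'
from h import *
o=ctrl.get_obs(); print(o["time_s"],o["ee_pos"],o["eef_rot"],o["grip_width"],o["force"],o["moment"])
im=ctrl.camera("wrist"); cv2.imwrite("pics/w12.png",im[:,:,::-1])
# align with the picture after click 1
a=cv2.imread("pics/w10c.png",0); a=cv2.resize(a,(300,270),interpolation=cv2.INTER_AREA); b=cv2.cvtColor(im,cv2.COLOR_RGB2GRAY)[60:330,180:480]
for n,r in [("line",(165,210,115,155)),("tubeport",(60,125,45,105))]:
    t=a[r[0]:r[1],r[2]:r[3]]; m=cv2.matchTemplate(b,t,cv2.TM_CCOEFF_NORMED); _,v,_,l=cv2.minMaxLoc(m); print(n,v,l[0]-r[2],l[1]-r[0])
ctrl.camera("top")
for d in ctrl.place_of("bottle1","top"): print(np.round(d["at"]),round(d["confidence"],2),onz("top",d["at"],0)[:2])
print(delta([.45,-.399,.20],np.pi+YD))
E
```

```text
29.2667 [ 0.584563   -0.08405624  0.17291947] [3.14076265e+00 1.14136849e-03 2.41739398e+00] 0.03848722842759764 [0.64804918 0.98263521 5.37850487] [-0.12533025  0.16204641  0.02183852]
line 0.5309226512908936 -29 43
tubeport 0.9751033186912537 -1 1
[410. 253.] 0.65 [ 0.36838523 -0.3351246 ]
[429. 190.] 0.46 [ 0.56951768 -0.39713923]
[428. 226.] 0.43 [ 0.45240687 -0.39462401]
[-3.605, -10.832, -0.907, 0.003, 0.013, -7.496]
```

Emit:
{"fn": "step_arm", "kwargs": {
  "plan": [
    [[0,0,0,0,0,0],[0,0,0,0,0,0],[0,0,0,0,0,0],[0,0,-0.7,0,0,0],[0,0,-1.5,0,0,0],[-0.2,-0.8,-1.8,0,0,-0.6],[-0.5,-1.9,-1.8,0,0,-1.3],[-0.9,-3,-1.8,0,0,-2]]
  ],
  "grip": 0.65
}}

```text
time_s: 30.08
ee_pos: [0.5443, -0.1696, 0.2267]
eef_rot: [3.141, 0.001, 2.631]
force: [0.3, -1.2, -0.4]
grip_width: 0.0609
grip_force: 0.0
```

```bash
python3 - <<'E'
from h import *
o=ctrl.get_obs();print(o["ee_pos"],o["eef_rot"])
print(delta([.45,-.399,.20],np.pi+YD))
E
```

```text
[ 0.54429343 -0.16962191  0.22672536] [3.14133139e+00 9.50526936e-04 2.63129147e+00]
[-0.991, -8.207, 0.89, -0.0, 0.01, -5.446]
```

Emit:
{"fn": "step_arm", "kwargs": {
  "plan": [
    [[-0.1,-1.1,0.2,0,0,-0.8],[-0.3,-2.3,0.4,0,0,-1.6],[-0.5,-3.5,0.6,0,0,-2.4],[-0.6,-4.7,0.8,0,0,-3.2],[-0.7,-5.9,0.9,0,0,-4],[-0.8,-7,0.9,0,0,-4.8],[-0.95,-8,0.9,0,0,-5.4],[-1,-8.2,0.9,0,0,-5.45]]
  ]
}}

```text
time_s: 30.75
ee_pos: [0.4474, -0.4016, 0.1987]
eef_rot: [3.142, -0.001, -3.086]
force: [-0.1, -0.1, 0.6]
grip_width: 0.0609
grip_force: 0.0
```

Emit:
{"fn": "step_arm", "kwargs": {
  "plan": [
    [[0,0,0,0,0,0],[0,0,0,0,0,0],[0,0,0,0,0,0]]
  ]
}}

```text
time_s: 31.0
ee_pos: [0.4501, -0.397, 0.1991]
eef_rot: [3.141, 0.0, -3.086]
force: [-0.1, 1.2, -0.6]
grip_width: 0.0612
grip_force: 0.0
```

```bash
python3 bot.py
```

```text
31.0 [ 0.45012181 -0.39702531  0.19910787] [ 3.14130208e+00  3.63775474e-06 -3.08641927e+00] -2.4099242982985998
[305. 264.] 0.8 [ 0.5585 -0.4037] [-3.595 -0.423]
[315. 182.] 0.6 [ 0.4456 -0.3956] [0.149 0.052]
mask [306. 278.] 658 295 315 259 301
mask [375. 121.] 516 359 386 110 132
mask [316. 185.] 522 303 326 172 199
```

Emit:
{"fn": "step_arm", "kwargs": {
  "plan": [
    [[0.14,0.04,0.8,0,0,0],[0.14,0.04,1.8,0,0,0],[0.14,0.04,2.8,0,0,0],[0.14,0.04,3.8,0,0,0],[0.14,0.04,4.8,0,0,0],[0.14,0.04,5.6,0,0,0],[0.14,0.04,5.95,0,0,0],[0.14,0.04,5.95,0,0,0]]
  ]
}}

```text
time_s: 31.82
ee_pos: [0.4447, -0.396, 0.0186]
eef_rot: [3.139, -0.002, -3.086]
force: [-0.4, -0.1, 0.4]
grip_width: 0.0614
grip_force: 0.0
```

Emit:
{"fn": "step_arm", "kwargs": {
  "plan": [
    [[0,0,0,0,0,0],[0,0,0,0,0,0],[0,0,0,0,0,0],[0,0,0,0,0,0],[0,0,0,0,0,0],[0,0,0,0,0,0],[0,0,0,0,0,0],[0,0,0,0,0,0]]
  ],
  "grip": 0,
  "squeeze": 12
}}

```text
time_s: 32.48
ee_pos: [0.4455, -0.3974, 0.0213]
eef_rot: [-3.141, 0.001, -3.087]
force: [-0.3, 0.9, 6.4]
grip_width: 0.0273
grip_force: 12.0
```

Emit:
{"fn": "step_arm", "kwargs": {
  "plan": [
    [[0,0,-0.5,0,0,0],[0,0,-1.5,0,0,0],[0,0,-2.7,0,0,0],[0,0,-3.9,0,0,0],[0,0,-4.7,0,0,0],[0,0,-5,0,0,0],[0,0,-5,0,0,0]]
  ]
}}

```text
time_s: 33.07
ee_pos: [0.4457, -0.3977, 0.1725]
eef_rot: [-3.139, 0.002, -3.087]
force: [0.3, 0.4, -0.6]
grip_width: 0.0269
grip_force: 12.0
```

```bash
cat >> held.py <<'E'
print(g[236:272:2,315])
E
python3 held.py
```

```text
33.0667 [ 0.44574572 -0.39771439  0.17249511] -3.086590814012244 0.02685297414761186 11.999925569398329
held mask 294 308 280 307 0.86
held mask 292 337 219 307 0.76
tip pred 0,+4mm [array([313., 299.]), array([313., 291.])]
to port [-2.878, 10.139, -0.04, 0.014, -0.013, -0.048]
[129 138 147 159 169 176 132 101 104 111 113 131 144 137 111 108 106 107]
```

Emit:
{"fn": "step_arm", "kwargs": {
  "plan": [
    [[-0.3,1,0,0,0,0],[-0.6,2.2,0,0,0,0],[-0.9,3.4,0,0,0,0],[-1.3,4.6,0,0,0,0],[-1.6,5.8,0,0,0,0],[-1.9,7,0,0,0,0],[-2.3,8.2,0,0,0,0],[-2.6,9.3,0,0,0,0]]
  ]
}}

```text
time_s: 33.83
ee_pos: [0.5072, -0.1121, 0.1684]
eef_rot: [3.14, -0.003, -3.086]
force: [0.2, -0.9, -0.2]
grip_width: 0.0272
grip_force: 12.0
```

Emit:
{"fn": "step_arm", "kwargs": {
  "plan": [
    [[-0.15,0.6,0,0,0,0],[-0.21,0.84,0,0,0,-0.05],[-0.21,0.84,0,0,0,-0.05],[-0.21,0.84,0.4,0,0,-0.05],[-0.21,0.84,0.8,0,0,-0.05],[-0.21,0.84,1,0,0,-0.05],[-0.21,0.84,1,0,0,-0.05]]
  ]
}}

```text
time_s: 34.42
ee_pos: [0.5117, -0.0898, 0.1387]
eef_rot: [3.141, -0.003, -3.083]
force: [0.6, 0.5, -0.5]
grip_width: 0.0268
grip_force: 12.0
```

```bash
python3 held.py
```

```text
34.4167 [ 0.51167196 -0.0897587   0.13871215] -3.082567597301352 0.026767732508094506 11.999857909977436
held mask 292 337 219 307 0.74
tip pred 0,+4mm [array([313., 299.]), array([313., 291.])]
to port [-0.062, 0.036, -0.999, 0.001, -0.006, -0.005]
[116 122 130 139 150 157 128 109 112 121 121 137 154 145 117 115 114 114]
```

Emit:
{"fn": "step_arm", "kwargs": {
  "plan": [
    [[0,0.04,0,0,0,0],[0,0.04,0.3,0,0,0],[0,0.04,0.6,0,0,0],[0,0.04,0.9,0,0,0],[0,0.04,0.96,0,0,0],[0,0.04,0.96,0,0,0]]
  ]
}}

```text
time_s: 35.02
ee_pos: [0.5122, -0.0875, 0.1108]
eef_rot: [3.141, -0.002, -3.081]
force: [-0.3, 0.2, 0.2]
grip_width: 0.0266
grip_force: 12.0
```

Emit:
{"fn": "step_arm", "kwargs": {
  "plan": [
    [[0,0,0,0,0,0],[0,0,0,0,0,0],[0,0,0,0,0,0],[0,0,0,0,0,0],[0,0,0,0,0,0],[0,0,0,0,0,0]]
  ],
  "grip": 0.5
}}

```text
time_s: 35.52
ee_pos: [0.5127, -0.0876, 0.112]
eef_rot: [-3.142, 0.0, -3.081]
force: [0.7, 0.7, 0.2]
grip_width: 0.0471
grip_force: 0.0
```

```bash
python3 in.py
```

```text
35.5167 [ 0.51265727 -0.0876457   0.11198375] 0.0470595056407639 [0.65746529 0.67261092 0.17390641]
[101.  63.] 0.9 [ 0.37154256 -0.32203661]
[316. 206.] 0.89 [ 0.51463846 -0.08491377]
[ 70. 225.] 0.59 [ 0.55717489 -0.38619099]
mask 299 327 217 242 0.94
mask 265 370 184 367 0.33
tip pred [312.10832007 238.08001885]
to axis [-2.389, -0.029, -0.004, 0.0, 0.001, 0.002]
```

Third bottle is in. Next click.

Emit:
{"fn": "step_arm", "kwargs": {
  "plan": [
    [[0,0,-0.8,0,0,0],[0,0,-1.8,0,0,0],[0,0,-2.8,0,0,0],[-0.3,0,-3.6,0,0,0],[-1.2,-0.03,-3.8,0,0,0],[-2,-0.03,-3.8,0,0,0],[-2.39,-0.03,-3.8,0,0,0],[-2.39,-0.03,-3.8,0,0,0]]
  ],
  "grip": 0.65
}}

```text
time_s: 36.33
ee_pos: [0.5855, -0.084, 0.2251]
eef_rot: [3.141, -0.0, -3.081]
force: [-1.2, 0.5, -0.3]
grip_width: 0.0608
grip_force: 0.0
```

Emit:
{"fn": "step_arm", "kwargs": {
  "plan": [
    [[0,0,0.5,0,0,0],[0,0,1.1,0,0,0],[0,0,1.6,0,0,0],[0,0,1.78,0,0,0],[0,0,1.78,0,0,0]]
  ]
}}

```text
time_s: 36.75
ee_pos: [0.5832, -0.0842, 0.1713]
eef_rot: [3.141, -0.002, -3.081]
force: [0.3, 0.2, -0.5]
grip_width: 0.061
grip_force: 0.0
```

Emit:
{"fn": "step_arm", "kwargs": {
  "plan": [
    [[0,0,0,0,0,0],[0,0,0,0,0,0],[0,0,0,0,0,0],[0,0,0,0,0,0],[0,0,0,0,0,0],[0,0,0,0,0,0]]
  ],
  "grip": 0,
  "squeeze": 20
}}

```text
time_s: 37.25
ee_pos: [0.5845, -0.0844, 0.1732]
eef_rot: [-3.141, 0.001, -3.081]
force: [-0.4, -0.7, 5.7]
grip_width: 0.0385
grip_force: 20.0
```

Emit:
{"fn": "step_arm", "kwargs": {
  "plan": [
    [[0,0,0,0,0,1],[0,0,0,0,0,2],[0,0,0,0,0,3.1],[0,0,0,0,0,4.2],[0,0,0,0,0,5.3],[0,0,0,0,0,6.4],[0,0,0,0,0,7.5],[0,0,0,0,0,8.2]]
  ]
}}

```text
time_s: 37.92
ee_pos: [0.5846, -0.0841, 0.1732]
eef_rot: [3.141, 0.001, 2.337]
force: [-0.1, 1.4, 5.2]
grip_width: 0.0386
grip_force: 20.0
```

Emit:
{"fn": "step_arm", "kwargs": {
  "plan": [
    [[0,0,0,0,0,0],[0,0,0,0,0,-0.3],[0,0,0,0,0,-0.6],[0,0,0,0,0,-0.7],[0,0,0,0,0,-0.7]]
  ]
}}

```text
time_s: 38.33
ee_pos: [0.5846, -0.0841, 0.1732]
eef_rot: [3.141, 0.001, 2.417]
force: [-0.2, 1.5, 5.3]
grip_width: 0.0386
grip_force: 20.0
```

```bash
python3 - <<'E'
from h import *
o=ctrl.get_obs(); print(o["time_s"],o["ee_pos"],o["eef_rot"],o["grip_width"],o["force"],o["moment"])
im=ctrl.camera("wrist"); cv2.imwrite("pics/w13.png",im[:,:,::-1])
a=cv2.imread("pics/w12.png",0); b=cv2.cvtColor(im,cv2.COLOR_RGB2GRAY)
for n,r in [("tubeport",(120,185,225,285))]:
    t=a[r[0]:r[1],r[2]:r[3]]; m=cv2.matchTemplate(b,t,cv2.TM_CCOEFF_NORMED); _,v,_,l=cv2.minMaxLoc(m); print(n,v,l[0]-r[2],l[1]-r[0])
E
```

```text
38.3333 [ 0.58458424 -0.08408239  0.17323474] [3.14071113e+00 1.03886973e-03 2.41743487e+00] 0.03858083368009257 [-0.16025484  1.46593829  5.32829412] [0.0286263  0.16480827 0.03420641]
tubeport 0.9930393099784851 0 0
```

Emit:
{"fn": "step_arm", "kwargs": {
  "plan": [
    [[0,0,0,0,0,0],[0,0,0,0,0,0],[0,0,0,0,0,0],[0,0,-0.7,0,0,0],[0,0,-1.5,0,0,0],[-0.6,-0.7,-1.8,0,0,0.6],[-1.4,-1.5,-1.8,0,0,1.3],[-2.2,-2.3,-1.8,0,0,2]]
  ],
  "grip": 0.65
}}

```text
time_s: 39.05
ee_pos: [0.588, -0.1804, 0.2273]
eef_rot: [3.141, 0.001, 2.205]
force: [0.3, 0.8, -0.7]
grip_width: 0.061
grip_force: 0.0
```

```bash
python3 - <<'E'
from h import *
o=ctrl.get_obs();print(o["ee_pos"],o["eef_rot"])
print(delta([.559,-.398,.20],1.63))
E
```

```text
[ 0.58804407 -0.18043394  0.2273209 ] [3.14078764e+00 1.14733732e-03 2.20492859e+00]
[-5.268, -5.077, 0.913, 0.011, 0.008, 5.49]
```

Emit:
{"fn": "step_arm", "kwargs": {
  "plan": [
    [[-0.8,-0.8,0.2,0,0,0.8],[-1.6,-1.6,0.4,0,0,1.6],[-2.4,-2.4,0.6,0,0,2.4],[-3.2,-3.2,0.8,0,0,3.2],[-4,-4,0.9,0,0,4],[-4.8,-4.7,0.9,0,0,4.8],[-5.2,-5.05,0.9,0,0,5.4],[-5.27,-5.08,0.9,0,0,5.5]]
  ]
}}

```text
time_s: 39.72
ee_pos: [0.558, -0.4003, 0.1984]
eef_rot: [-3.141, -0.0, 1.624]
force: [0.5, -0.2, 0.6]
grip_width: 0.0612
grip_force: 0.0
```

Emit:
{"fn": "step_arm", "kwargs": {
  "plan": [
    [[0,0,0,0,0,0],[0,0,0,0,0,0],[0,0,0,0,0,0]]
  ]
}}

```text
time_s: 39.97
ee_pos: [0.5597, -0.3961, 0.1996]
eef_rot: [3.141, -0.0, 1.634]
force: [0.0, 0.1, 1.0]
grip_width: 0.0613
grip_force: 0.0
```

```bash
python3 bot.py; python3 - <<'E'
from h import *
im=ctrl.camera("wrist"); cv2.imwrite("pics/w14c.png",cv2.resize(im[80:330,190:450,::-1],None,fx=2.2,fy=2.2,interpolation=cv2.INTER_CUBIC))
E
```

```text
39.9667 [ 0.55966757 -0.39608736  0.19960698] [ 3.14149789e+00 -1.32665024e-04  1.63369556e+00] -0.7322770123027561
[172. 132.] 0.85 [ 0.3689 -0.3337] [ 2.476 -6.215]
[319. 186.] 0.83 [ 0.5656 -0.3957] [-0.001  0.196]
mask [318. 190.] 545 307 329 179 209
mask [162. 132.] 685 136 178 121 143
```

View pics/w14c.png

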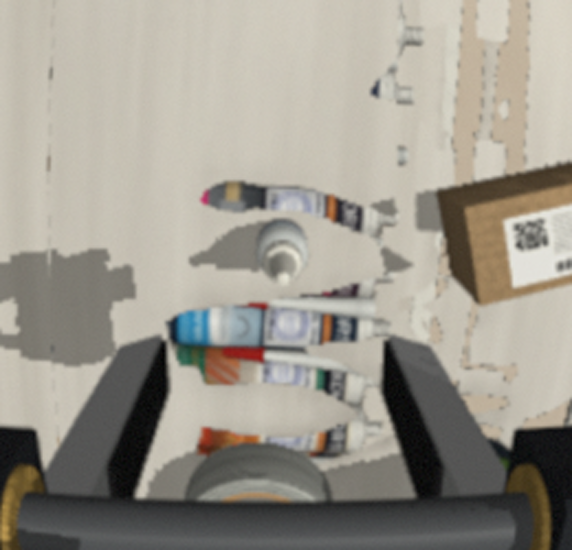

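Emit:
{"fn": "step_arm", "kwargs": {
  "plan": [
    [[-0.02,0.18,0.8,0,0,0],[-0.02,0.18,1.8,0,0,0],[-0.02,0.18,2.8,0,0,0],[-0.02,0.18,3.8,0,0,0],[-0.02,0.18,4.8,0,0,0],[-0.02,0.18,5.6,0,0,0],[-0.02,0.18,5.95,0,0,0],[-0.02,0.18,5.95,0,0,0]]
  ]
}}

```text
time_s: 40.83
ee_pos: [0.5638, -0.3966, 0.0185]
eef_rot: [-3.139, -0.003, 1.632]
force: [1.2, -0.0, -0.4]
grip_width: 0.0612
grip_force: 0.0
```

Emit:
{"fn": "step_arm", "kwargs": {
  "plan": [
    [[0,0,0,0,0,0],[0,0,0,0,0,0],[0,0,0,0,0,0],[0,0,0,0,0,0],[0,0,0,0,0,0],[0,0,0,0,0,0],[0,0,0,0,0,0],[0,0,0,0,0,0]]
  ],
  "grip": 0,
  "squeeze": 12
}}

```text
time_s: 41.5
ee_pos: [0.5648, -0.3978, 0.0216]
eef_rot: [3.141, 0.001, 1.631]
force: [-1.3, 2.4, 5.5]
grip_width: 0.027
grip_force: 12.0
```

Emit:
{"fn": "step_arm", "kwargs": {
  "plan": [
    [[0,0,-0.5,0,0,0],[0,0,-1.5,0,0,0],[0,0,-2.7,0,0,0],[0,0,-3.9,0,0,0],[0,0,-4.7,0,0,0],[0,0,-5,0,0,0],[0,0,-5,0,0,0]]
  ]
}}

```text
time_s: 42.08
ee_pos: [0.5652, -0.398, 0.1739]
eef_rot: [3.138, 0.003, 1.631]
force: [0.4, 0.2, -0.3]
grip_width: 0.0268
grip_force: 12.0
```

```bash
python3 held.py
```

```text
42.0833 [ 0.56524149 -0.39803436  0.17390261] 1.6311019210813813 0.02678384494211826 12.000895108067198
held mask 292 337 224 307 0.86
tip pred 0,+4mm [array([314., 301.]), array([314., 294.])]
to port [10.378, -1.041, -0.018, -0.001, -0.019, -14.997]
[135 130 131 152 173 174 179 189 178 109  99 101 110 114 132 143 126 108]
```

Emit:
{"fn": "step_arm", "kwargs": {
  "plan": [
    [[0.8,-0.1,0,0,0,-1],[1.7,-0.2,0,0,0,-2.1],[2.6,-0.3,0,0,0,-3.2],[3.5,-0.4,0,0,0,-4.3],[4.4,-0.5,0,0,0,-5.4],[5.3,-0.6,0,0,0,-6.5],[6,-0.7,0,0,0,-7.6],[6.5,-0.75,0,0,0,-8.7]]
  ]
}}

```text
time_s: 42.85
ee_pos: [0.5292, -0.2022, 0.1688]
eef_rot: [-3.141, -0.004, 2.549]
force: [-0.8, 0.4, 0.1]
grip_width: 0.0266
grip_force: 12.0
```

```bash
python3 - <<'E'
from h import *
print(ctrl.get_obs()["ee_pos"],ctrl.get_obs()["eef_rot"],delta([.5103,-.0886,.172],np.pi+YD))
E
```

```text
[ 0.52923787 -0.20218922  0.16880706] [-3.14112227 -0.0036895   2.54868286] [2.64, 2.787, -0.098, 0.007, -0.035, -6.235]
```

Emit:
{"fn": "step_arm", "kwargs": {
  "plan": [
    [[0.4,0.4,0,0,0,-1.1],[0.9,0.9,0,0,0,-2.2],[1.4,1.5,0,0,0,-3.3],[2,2.1,0,0,0,-4.4],[2.5,2.6,0,0,0,-5.5],[2.65,2.78,0,0,0,-6.23],[2.65,2.78,0,0,0,-6.23],[2.65,2.78,0,0,0,-6.23]]
  ]
}}

```text
time_s: 43.52
ee_pos: [0.5114, -0.0905, 0.1696]
eef_rot: [3.141, -0.002, -3.091]
force: [0.1, -0.4, -0.2]
grip_width: 0.0268
grip_force: 12.0
```

Emit:
{"fn": "step_arm", "kwargs": {
  "plan": [
    [[0,0,0.3,0,0,0],[0,0,0.7,0,0,0],[0,0,1,0,0,0],[0,0,1,0,0,0],[0,0,1,0,0,0]]
  ]
}}

```text
time_s: 43.93
ee_pos: [0.5116, -0.091, 0.1402]
eef_rot: [3.141, -0.002, -3.09]
force: [-0.5, 0.9, 0.7]
grip_width: 0.0269
grip_force: 12.0
```

```bash
python3 held.py
```

```text
43.9333 [ 0.51155343 -0.09099745  0.14015379] -3.090081373436267 0.026851001052271107 12.000923027226236
held mask 292 338 223 308 0.7
tip pred 0,+4mm [array([313., 299.]), array([313., 291.])]
to port [-0.081, 0.08, -0.977, -0.001, 0.003, -0.076]
[114 113 112 118 125 135 146 178 180 112 104 110 120 123 143 154 138 115]
```

Emit:
{"fn": "step_arm", "kwargs": {
  "plan": [
    [[0.04,0.08,0,0,0,-0.08],[0.04,0.08,0.3,0,0,-0.08],[0.04,0.08,0.6,0,0,-0.08],[0.04,0.08,0.9,0,0,-0.08],[0.04,0.08,1,0,0,-0.08],[0.04,0.08,1,0,0,-0.08]]
  ]
}}

```text
time_s: 44.53
ee_pos: [0.51, -0.0882, 0.1097]
eef_rot: [3.141, -0.002, -3.08]
force: [-0.6, -0.4, -0.3]
grip_width: 0.027
grip_force: 12.0
```

Emit:
{"fn": "step_arm", "kwargs": {
  "plan": [
    [[0,0,0,0,0,0],[0,0,0,0,0,0],[0,0,0,0,0,0],[0,0,0,0,0,0],[0,0,0,0,0,0],[0,0,0,0,0,0]]
  ],
  "grip": 0.5
}}

```text
time_s: 45.03
ee_pos: [0.5106, -0.0883, 0.1111]
eef_rot: [-3.142, 0.0, -3.08]
force: [-0.3, -0.2, 0.2]
grip_width: 0.0466
grip_force: 0.0
```

```bash
python3 in.py
```

```text
45.0333 [ 0.51060239 -0.08829797  0.11108356] 0.046612705062669534 [-0.27012356 -0.15348083  0.21952184]
[100.  61.] 0.95 [ 0.36705201 -0.32374162]
[316. 208.] 0.77 [ 0.51421309 -0.08594016]
[315. 212.] 0.22 [ 0.51847757 -0.0868088 ]
mask 298 327 221 247 0.71
mask 165 460 176 366 0.41
tip pred [312.88123053 241.41944727]
to axis [-2.458, -0.014, -0.003, -0.0, 0.001, 0.012]
```

Emit:
{"fn": "step_arm", "kwargs": {
  "plan": [
    [[0,0,-0.8,0,0,0],[0,0,-1.8,0,0,0],[0,0,-2.8,0,0,0],[-0.3,-0.3,-3.6,0,0,0],[-1.2,-0.9,-3.7,0,0,0],[-2,-1.6,-3.7,0,0,0],[-2.76,-2.21,-3.7,0,0,0],[-2.76,-2.21,-3.7,0,0,0]]
  ]
}}

```text
time_s: 45.85
ee_pos: [0.5993, -0.1518, 0.2205]
eef_rot: [3.142, -0.001, -3.082]
force: [-0.2, 0.2, -0.4]
grip_width: 0.0468
grip_force: 0.0
```

Emit:
{"fn": "step_arm", "kwargs": {
  "plan": [
    [[0,0,0,0,0,0],[0,0,0,0,0,0],[0,0,0,0,0,0],[0,0,0,0,0,0],[0,0,0,0,0,0],[0,0,0,0,0,0],[0,0,0,0,0,0],[0,0,0,0,0,0]]
  ],
  "grip": 0
}}

```text
time_s: 46.52
ee_pos: [0.5972, -0.1493, 0.2221]
eef_rot: [-3.141, 0.0, -3.08]
force: [0.3, 0.3, -0.1]
grip_width: 0.0005
grip_force: 0.0
```

```bash
python3 - <<'E'
from h import *
o=ctrl.get_obs();print(o["time_s"],o["ee_pos"],o["grip_width"],delta(D(9,-66,.14),np.pi+YD))
ctrl.camera("wrist");print([(d["at"],d["confidence"],onz("wrist",d["at"],.147,o)) for d in ctrl.place_of("catch_ball","wrist")],D(35,-59,.147))
E
```

```text
46.5167 [ 0.59719457 -0.14928362  0.22208263] 0.0005450777048579568 [0.003, -0.008, 2.736, -0.001, 0.002, 0.014]
[] [ 0.6226749  -0.14099509  0.147     ]
```

Emit:
{"fn": "step_arm", "kwargs": {
  "plan": [
    [[0,0,0.6,0,0,0],[0,0,1.3,0,0,0],[0,0,2,0,0,0],[0,0,2.6,0,0,0],[0,0,2.73,0,0,0],[0,0,2.73,0,0,0]]
  ]
}}

```text
time_s: 47.12
ee_pos: [0.5968, -0.1493, 0.1391]
eef_rot: [3.141, -0.002, -3.08]
force: [0.9, 1.1, 0.1]
grip_width: 0.0006
grip_force: 0.0
```

Emit:
{"fn": "step_arm", "kwargs": {
  "plan": [
    [[-0.15,0,0,0,0,0],[-0.3,0,0,0,0,0],[-0.45,0,0,0,0,0],[-0.6,0,0,0,0,0],[-0.75,0,0,0,0,0],[-0.9,0,0,0,0,0],[-1.03,0,0,0,0,0],[-1.03,0,0,0,0,0]]
  ]
}}

```text
time_s: 47.78
ee_pos: [0.6287, -0.1474, 0.1399]
eef_rot: [3.142, 0.0, -3.08]
force: [0.4, 0.4, -0.6]
grip_width: 0.0004
grip_force: 0.0
```

Emit:
{"fn": "step_arm", "kwargs": {
  "plan": [
    [[0.4,0,0,0,0,0],[0.8,0,0,0,0,0],[1,0,-0.5,0,0,0],[1,0,-1.4,0,0,0],[1,0,-2.3,0,0,0],[1,0.8,-2.8,0,0,0],[1.3,1.7,-2.8,0,0,0],[1.3,2.2,-2.8,0,0,0]]
  ],
  "grip": 0.65
}}

```text
time_s: 48.45
ee_pos: [0.5845, -0.0823, 0.2251]
eef_rot: [-3.141, 0.001, -3.08]
force: [-0.1, 0.1, -0.9]
grip_width: 0.0501
grip_force: 0.0
```

```bash
python3 - <<'E'
from h import *
o=ctrl.get_obs();print(o["time_s"],o["ee_pos"],o["eef_rot"],o["grip_width"],delta(D(0,0,.225),2.1),D(59,-59,.146))
im=ctrl.camera("wrist");print([(d["at"],d["confidence"],onz("wrist",d["at"],.147,o)) for d in ctrl.place_of("catch_ball","wrist")])
cv2.imwrite("pics/w15c.png",cv2.resize(im[100:360,180:450,::-1],None,fx=2.2,fy=2.2,interpolation=cv2.INTER_CUBIC))
E
```

```text
48.45 [ 0.58450559 -0.08234043  0.22510843] [-3.14142583e+00  1.44369991e-03 -3.07988145e+00] 0.05014531782658435 [0.014, -0.061, 0.004, 0.006, 0.013, 10.536] [ 0.64663171 -0.13955596  0.146     ]
[([127.5, 242.2], 0.73, array([ 0.63119841, -0.27227719,  0.147     ]))]
```

View pics/w15c.png

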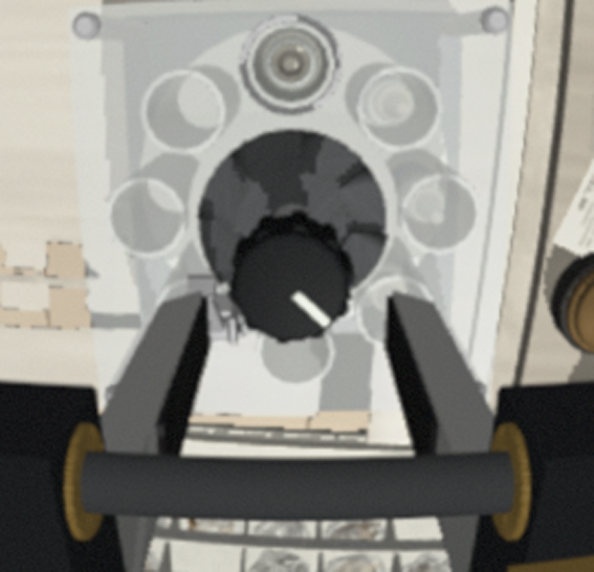

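Emit:
{"fn": "step_arm", "kwargs": {
  "plan": [
    [[0,-0.06,0,0,0,1.1],[0,-0.06,0,0,0,2.2],[0,-0.06,0,0,0,3.4],[0,-0.06,0,0,0,4.6],[0,-0.06,0,0,0,5.7],[0,-0.06,0,0,0,6.9],[0,-0.06,0,0,0,8],[0,-0.06,0,0,0,9.2]]
  ],
  "grip": 0.65
}}

```text
time_s: 49.22
ee_pos: [0.5854, -0.0867, 0.2232]
eef_rot: [-3.141, -0.001, 2.234]
force: [0.5, -0.0, 0.4]
grip_width: 0.0611
grip_force: 0.0
```

Emit:
{"fn": "step_arm", "kwargs": {
  "plan": [
    [[0,0,0,0,0,1.1],[0,0,0,0,0,2.2],[0,0,0,0,0,3.4],[0,0,0,0,0,4.6],[0,0,0.4,0,0,5.7],[0,0,0.9,0,0,6.9],[0,0,1.4,0,0,8],[0,0,1.75,0,0,9.2]]
  ]
}}

```text
time_s: 49.88
ee_pos: [0.5849, -0.0867, 0.1693]
eef_rot: [-3.139, 0.001, 1.271]
force: [-0.0, 0.7, -0.1]
grip_width: 0.0609
grip_force: 0.0
```

Emit:
{"fn": "step_arm", "kwargs": {
  "plan": [
    [[0,0,0,0,0,0],[0,0,0,0,0,0]]
  ]
}}

```text
time_s: 50.05
ee_pos: [0.5852, -0.0865, 0.1709]
eef_rot: [-3.14, 0.0, 1.281]
force: [-0.1, -0.0, 0.6]
grip_width: 0.061
grip_force: 0.0
```

```bash
python3 - <<'E'
from h import *
o=ctrl.get_obs();print(o["time_s"],o["ee_pos"],o["eef_rot"],o["grip_width"],delta(D(0,0,.1725),1.28))
E
```

```text
50.05 [ 0.58516716 -0.08646373  0.17090369] [-3.14002332e+00  3.10787172e-04  1.28091706e+00] 0.06102595064680259 [0.063, -0.053, -0.053, -0.015, 0.003, 0.009]
```

Emit:
{"fn": "step_arm", "kwargs": {
  "plan": [
    [[0.065,-0.05,0,0,0,0],[0.065,-0.05,0,0,0,0],[0.065,-0.05,0,0,0,0],[0.065,-0.05,0,0,0,0],[0.065,-0.05,0,0,0,0],[0.065,-0.05,0,0,0,0],[0.065,-0.05,0,0,0,0]]
  ],
  "grip": 0,
  "squeeze": 12
}}

```text
time_s: 50.63
ee_pos: [0.5851, -0.0837, 0.1721]
eef_rot: [3.139, -0.0, 1.278]
force: [5.3, -1.0, -0.2]
grip_width: 0.0388
grip_force: 12.0
```

Emit:
{"fn": "step_arm", "kwargs": {
  "plan": [
    [[0,0,0,0,0,-0.6],[0,0,0,0,0,-1.6],[0,0,0,0,0,-2.6],[0,0,0,0,0,-3.6],[0,0,0,0,0,-4.6],[0,0,0,0,0,-5.6],[0,0,0,0,0,-6.6],[0,0,0,0,0,-7.6]]
  ]
}}

```text
time_s: 51.3
ee_pos: [0.5846, -0.0838, 0.1721]
eef_rot: [3.141, 0.001, 2.079]
force: [0.1, -0.4, 1.6]
grip_width: 0.0387
grip_force: 12.0
```

Emit:
{"fn": "step_arm", "kwargs": {
  "plan": [
    [[0,0,0,0,0,-1],[0,0,0,0,0,-2],[0,0,0,0,0,-3],[0,0,0,0,0,-4],[0,0,0,0,0,-5],[0,0,0,0,0,-6],[0,0,0,0,0,-7],[0,0,0,0,0,-8]]
  ]
}}

```text
time_s: 51.97
ee_pos: [0.5843, -0.0842, 0.1721]
eef_rot: [-3.141, 0.0, 2.917]
force: [-3.1, -4.2, 2.2]
grip_width: 0.0388
grip_force: 12.0
```

```bash
python3 - <<'E'
from h import *
o=ctrl.get_obs();print(o["time_s"],o["ee_pos"],o["eef_rot"],o["force"],o["moment"])
E
```

```text
51.9667 [ 0.58428428 -0.0841892   0.17212007] [-3.14061077e+00  4.94280843e-04  2.91670035e+00] [-3.06875192 -4.15623443  2.20647383] [-0.67381679  0.45091931 -0.08247766]
```

Emit:
{"fn": "step_arm", "kwargs": {
  "plan": [
    [[0,0,0,0,0,-1],[0,0,0,0,0,-2],[0,0,0,0,0,-3],[0,0,0,0,0,-4],[0,0,0,0,0,-5],[0,0,0,0,0,-6],[0,0,0,0,0,-7],[0,0,0,0,0,-7.6]]
  ]
}}

```text
time_s: 52.63
ee_pos: [0.5844, -0.0846, 0.172]
eef_rot: [-3.14, -0.001, -2.57]
force: [-2.1, -7.4, 0.9]
grip_width: 0.0389
grip_force: 12.0
```

Emit:
{"fn": "step_arm", "kwargs": {
  "plan": [
    [[0,0,0,0,0,-0.3],[0,0,0,0,0,-0.3]]
  ]
}}

```text
time_s: 52.8
ee_pos: [0.5845, -0.0846, 0.172]
eef_rot: [-3.14, -0.0, -2.542]
force: [-0.4, -6.9, 0.7]
grip_width: 0.0386
grip_force: 12.0
```

```bash
python3 - <<'E'
from h import *
o=ctrl.get_obs();print(o["time_s"],o["ee_pos"],o["eef_rot"],o["force"],o["moment"],o["qpos"][5])
E
```

```text
52.8 [ 0.58446618 -0.08463016  0.17203051] [-3.13968347e+00 -3.55566605e-04 -2.54245158e+00] [-0.35251543 -6.93903156  0.73726514] [-1.18738553  0.0652106  -0.14438177] -2.3745567430613264
```

Emit:
{"fn": "step_arm", "kwargs": {
  "plan": [
    [[0,0,0,0,0,0],[0,0,0,0,0,0],[0,0,0,0,0,0],[0,0,-0.5,0,0,0],[0,0,-1.2,0,0,0],[0,0,-1.7,0,0,0],[0,0,-1.7,0,0,1.1],[0,0,-1.7,0,0,2.2]]
  ],
  "grip": 0.65
}}

```text
time_s: 53.47
ee_pos: [0.5847, -0.0833, 0.2237]
eef_rot: [-3.141, 0.002, -2.78]
force: [0.8, 0.1, -0.7]
grip_width: 0.0607
grip_force: 0.0
```

```bash
python3 - <<'E'
from h import *
o=ctrl.get_obs();print(o["time_s"],o["ee_pos"],o["eef_rot"],delta(D(88,-64,.22),np.pi+YD))
im=ctrl.camera("wrist");cv2.imwrite("pics/w16c.png",cv2.resize(im[70:340,180:450,::-1],None,fx=2.2,fy=2.2,interpolation=cv2.INTER_CUBIC))
E
```

```text
53.4667 [ 0.58469606 -0.08334842  0.22367776] [-3.14071643e+00  1.65565885e-03 -2.77958956e+00] [-2.14, -2.93, 0.129, -0.006, 0.017, 2.884]
```

View pics/w16c.png

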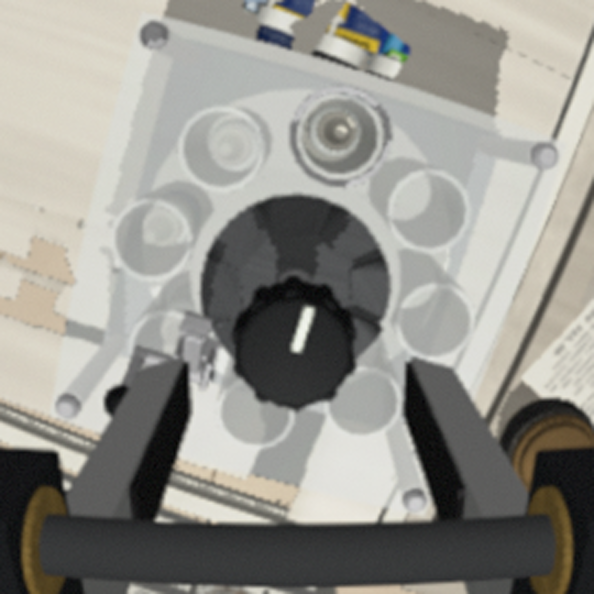

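The line points at the port (340,137) with bottle 1 in it, bottles 2 to 4 follow behind (229,147), (155,235), and the catch is still back (ball at 118,400). Drop the catch now.

Emit:
{"fn": "step_arm", "kwargs": {
  "plan": [
    [[-0.6,-0.8,0.1,0,0,0.9],[-1.2,-1.7,0.1,0,0,1.8],[-1.9,-2.6,0.1,0,0,2.88],[-2.14,-2.93,0.1,0,0,2.88],[-2.14,-2.93,0.1,0,0,2.88],[-2.14,-2.93,0.1,0,0,2.88],[-2.14,-2.93,0.1,0,0,2.88],[-2.14,-2.93,0.1,0,0,2.88]]
  ],
  "grip": 0
}}

```text
time_s: 54.18
ee_pos: [0.6753, -0.1418, 0.2201]
eef_rot: [-3.142, 0.0, -3.075]
force: [0.5, 0.7, -0.0]
grip_width: 0.0113
grip_force: 0.0
```

Emit:
{"fn": "step_arm", "kwargs": {
  "plan": [
    [[0,0,0,0,0,0],[0,0,0.8,0,0,0],[0,0,1.6,0,0,0],[0,0,2.3,0,0,0],[0,0,2.7,0,0,0],[0,0,2.7,0,0,0],[0,0,2.7,0,0,0]]
  ]
}}

```text
time_s: 54.77
ee_pos: [0.6758, -0.1424, 0.1392]
eef_rot: [-3.142, 0.0, -3.076]
force: [-0.0, 0.8, -0.6]
grip_width: 0.0004
grip_force: 0.0
```

Emit:
{"fn": "step_arm", "kwargs": {
  "plan": [
    [[0.15,0,0,0,0,0],[0.3,0,0,0,0,0],[0.45,0,0,0,0,0],[0.6,0,0,0,0,0],[0.75,0,0,0,0,0],[0.9,0,0,0,0,0],[1.03,0,0,0,0,0],[1.03,0,0,0,0,0]]
  ]
}}

```text
time_s: 55.43
ee_pos: [0.6443, -0.1447, 0.1387]
eef_rot: [3.142, -0.0, -3.077]
force: [0.4, 0.3, -0.5]
grip_width: 0.0006
grip_force: 0.0
```

Emit:
{"fn": "step_arm", "kwargs": {
  "plan": [
    [[-0.4,0,0,0,0,0],[-0.8,0,0,0,0,0],[-1,0,-0.5,0,0,0],[-1,0,-1.3,0,0,0],[-1,0,-2.1,0,0,0],[0,0,-2.9,0,0,0],[1,1,-3.6,0,0,0],[2,2,-3.6,0,0,0]]
  ],
  "grip": 0.7
}}

```text
time_s: 56.1
ee_pos: [0.5854, -0.0932, 0.2491]
eef_rot: [-3.14, 0.004, -3.079]
force: [1.3, 1.7, 1.5]
grip_width: 0.0507
grip_force: 0.0
```

```bash
python3 - <<'E'
from h import *
o=ctrl.get_obs();print(o["time_s"],o["ee_pos"])
im=ctrl.camera("wrist");b=cv2.cvtColor(im,cv2.COLOR_RGB2GRAY);a=cv2.imread("pics/w6.png",0);c=cv2.imread("pics/w6.png")
# compare knob line, catch and port areas with the picture after the first drop
for n,r in [("line",(195,220,315,335)),("catch",(190,250,275,305)),("port",(105,150,300,345))]:
    t=a[r[0]:r[1],r[2]:r[3]]; m=cv2.matchTemplate(b[r[0]-12:r[1]+12,r[2]-12:r[3]+12],t,cv2.TM_CCOEFF_NORMED); _,v,_,l=cv2.minMaxLoc(m); print(n,v,l[0]-12,l[1]-12)
cv2.imwrite("pics/w17c.png",cv2.resize(im[100:330,200:430,::-1],None,fx=2.4,fy=2.4,interpolation=cv2.INTER_CUBIC))
E
```

```text
56.1 [ 0.58544486 -0.09318221  0.24912395]
line 0.9722543954849243 1 1
catch 0.9895337224006653 0 0
port 0.8710125088691711 1 0
```

Emit:
{"fn": "step_arm", "kwargs": {
  "plan": [
    [[1,0.3,-0.6,0,0,0],[2,0.8,-1,0,0,0],[3,1.5,-1.2,0,0,0],[4,2.3,-1.2,0,0,0],[4.5,3,-1.2,0,0,0],[4.5,3.5,-1.2,0,0,0],[4.5,3.5,-1.2,0,0,0],[4.5,3.5,-1.2,0,0,0]]
  ]
}}

```text
time_s: 56.82
ee_pos: [0.4442, 0.0038, 0.2825]
eef_rot: [-3.141, 0.001, -3.075]
force: [-0.1, -0.4, 0.3]
grip_width: 0.066
grip_force: 0.0
```

```bash
python3 - <<'E'
from h import *
for c in ["wrist","top","scene"]:
    o=ctrl.get_obs();ctrl.camera(c)
    for d in ctrl.place_of("bottle1",c): print(c,np.round(d["at"]),round(d["confidence"],2),onz(c,d["at"],0,o)[:2])
    print([(np.round(d["at"]),d["confidence"],np.round(onz(c,d["at"],.147,o),3)) for d in ctrl.place_of("catch_ball",c)])
print(D(35,-59,.147))
E
```

```text
wrist [252. 216.] 0.62 [ 0.51891326 -0.09090572]
[(array([250., 219.]), 0.68, array([ 0.476, -0.064,  0.147]))]
top [412. 253.] 0.4 [ 0.36887564 -0.3429219 ]
[(array([352., 162.]), 0.38, array([ 0.623, -0.142,  0.147]))]
[(array([362., 199.]), 0.65, array([ 0.624, -0.137,  0.147]))]
[ 0.6226749  -0.14099509  0.147     ]
```

The ball is seen in the catch-down place in two cameras; only the red look-alike is left on the counter.

```bash
python3 -c "
from station import ctrl; print(ctrl.hand_in())"
```

```text
the job is handed in; nothing more can be done
None
```

I loaded all four white bottles that were there, in order, into tubes 1 to 4, turned the drum back to its start stop with the first bottle at the port and dropped the catch in again. The job is handed in; the red bottle and other goods were not handled.

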